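# Pack the gherkins into the pickling jar

## Task

Pack the three small gherkins from the chopping board into the narrow-necked glass pickling jar: feed them end-on through the neck, one after another, until each lies wholly inside, below the rim. Keep the jar upright and about where it stands, and do not disturb anything else on the board or the table; the big cucumber stays on the board.

Things in the scene. Friction and masses are not known exactly. Their poses are not given: they have to be found in the camera images.
- gherkin_a: Small green pickling gherkin lying flat on the board at any yaw: rigid bent sausage 80 mm long, 25 mm thick, round ends, about 40 g. Origin at its middle, 12.5 mm above the board's top; x along its length, z up as it lies at the start. Bent by 4 mm in its xy plane: the middle third of its centre line is 2 mm to the +y side of the origin, the ends 2 mm to the -y side.
- gherkin_b: Like gherkin_a, but 84 mm long.
- gherkin_c: Like gherkin_a, but 88 mm long.
- jar: Clear glass pickling jar, loose, 0.6 kg, 180 mm tall, open-topped, on the table left or right of the board. Origin: centre of its underside, z up. Body 94 mm across (86 inside, floor 6 mm thick) to 120 mm height, shoulder from 120 to 142 mm, straight neck from 142 to 180 mm, 52 mm across outside, 44 mm bore.
- jar_mouth (a point): Centre of the jar's mouth, in the plane of the rim, 180 mm above its foot. A gherkin passes the neck only nearly upright (within about 20 degrees), and two do not pass side by side. A gherkin let go in the neck slides on down by itself.
- board: Fixed wooden chopping board 320 (x) by 380 (y) by 15 mm. Origin at the centre of its underside, on the table; its top is at height 15 mm.
- cucumber: Bystander: big dark green cucumber 166 mm long, 46 mm thick, lying across the back of the board, too fat for the jar. Origin at the middle of its underside, x along its length.
- garlic: Bystander: white garlic bulb, 56 mm across, 56 mm tall, standing on the board. Origin at the centre of its underside.
- ramekin: Bystander: white china ramekin of mustard seed, 72 mm across, 42 mm tall, on the board. Origin at the centre of its underside.
- cutlery_crock: Bystander: heavy cream stoneware crock, fixed, 140 mm across, 150 mm tall, with cutlery standing out of it to 245 mm above the table within 57 mm of its axis; it stands on the other side of the board from the jar. Origin at the centre of its underside.
- vinegar: Bystander: tall clear glass bottle of vinegar, 72 mm across, 270 mm tall, loose. Origin at the centre of its underside.
- pepper_mill: Bystander: dark turned wooden pepper mill, 60 mm across at the foot, 206 mm tall, loose. Origin at the centre of its underside.
- jar_lid: Bystander: the jar's metal screw lid, 58 mm across, 14 mm high, lying on the table between the robot and the board. Origin at the centre of its underside.
Not all that is in view belongs to the job. What is shaped like the gherkin_c but orange is not meant.

How it is judged:
By the outcome, as a careful person would: the job done as asked, in the order asked, and still so for the second after the job is handed in, with the robot touching nothing.
It also fails if it takes over 72 s, if anything falls off the work surface, if the arm or the gripper's body presses on something with over 40 N, if the wrist force passes 120 N, or if a joint passes its speed limit or range.

## Robot

A 7-joint arm with a two-finger parallel gripper is mounted at the origin on the work surface. World frame = base frame: x ahead of the robot, y to its left, z up, the work surface at z = 0. Lengths are in m, angles in rad, forces in N, time in s.
With the tool pointing down it reaches from about 0.425 to 1.025 m from the base axis. Payload 9.4 kg.
Tool frame: the origin (TCP) lies midway between the tips of the shut fingers; the grasp point (between the pads) lies 19 mm behind it; z points along the fingers, y is the direction in which the jaws open and shut (so a half turn about z gives the same grasp; the last joint's range is limited). The gripper opens to 93 mm and grips with 3 to 60 N. Pads are 15 mm wide; open, the fingers measure 128 mm over their backs; the gripper's body (75 mm by 188 mm) begins 65 mm behind the grasp point.
Start: joints at [-1.377, 0.599, -0.003, 1.599, 0.002, 0.943, -0.08], TCP at [0.194, 0.699, 0.219] pointing down, gripper open.
Joint ranges: [-2.57, 2.57], [-0.35, 1.97], [-1.29, 1.29], [0.11, 2.56], [-1.05, 4.19], [0.11, 1.86], [-2.63, 2.63]. Speed limits (rad/s): [2.22, 2.22, 3.01, 3.01, 3.14, 3.14, 3.14].

## Interface

Orientations are given as a rotation vector (axis times angle).
In Python, from cell import env gives the robot as it stands.
- The arm moves only by the shell command python3 -m jog 'ROWS' [OPENING] [FORCE]. ROWS is JSON, a list of rows, each a list of 2 entries, a list of its own where there are three numbers: the shift along the tool's x, y, z in mm, then the turn about the tool's z in degrees. In form: [[[tx, ty, tz], spin], ...]. A call has 1 to 20 rows; each row shifts and turns the commanded pose from where the row before left it, along the tool's axes as they then stand; what a row does not reach is not made up. A row lasts 1/12 s, in which the tool goes at most 41.7 mm and 7.16 degrees, less where a joint would pass 70% of its speed; a pose out of reach is approached as far as the arm can. A call is refused whole if a number of a shift passes 41.7 or a number of a turn 7.16, either way. A call with a gripper value outside its range is refused whole. OPENING is the closure, from 0 (fully open) to 1 (shut), set as the call begins (- or left out, the last holds). The fingers move at their own pace and stop on an object; FORCE is the grip in N (left out, the last holds). Time passes only in rows, so rows that do not move let the fingers close. It gives the time, the measured TCP pose, the force and the opening at its end, in the units of the state.
- env.observe(): the state, without advancing time (a new reading comes with each control period).
- env.get_image(name): name is "scene" or "top"; returns a dict with "pixels" (400x640x3 uint8, red, green, blue), "intrinsics" (3x3 intrinsics, pixels), "R" (3x3) and "t" (3): a world point X has camera coordinates R X + t. Camera axes: x right, y down, z forward; pixel columns grow to the right and rows downward; lengths in m; the calibration is good to about 2 mm. A picture is of the moment at which its call begins. There is no depth.
- env.hand_in(): hands the job in, once; it reports no verdict.
The state is a dict: "time_s": time; "joint_positions": joint angles; "qd": joint speeds; "joint_efforts": joint torques, N m; "ee_pos": TCP position; "eef_rot": TCP orientation; "ft_force": force on the tool from outside, world axes, zero at the start; "ft_torque": the same for the moment, N m; "finger_gap": finger opening in m.
Only numpy, scipy, OpenCV 4.12 (cv2) and the standard library are available. Lean on these libraries where they do the work, as an engineer would, in place of code of your own. Each camera call takes 0.05 s, during which the arm holds its last target.

## Working session

There is one attempt and no reset: what is moved stays moved. The work goes in short steps, Python scripts to look and compute and a shell command to move; the robot and the scene stay as the last step left them, time stands still between calls to the robot, and variables do not carry over. Pictures are saved under pics/ and viewed, and the job is handed in when it is done.

```bash
ls; mkdir -p pics; python3 - <<'E'
from cell import env
import cv2,pickle
for n in("scene","top"):
    d=env.get_image(n); cv2.imwrite(f"pics/{n}0.png",d["pixels"][:,:,::-1]); pickle.dump(d,open(f"{n}.pkl","wb"))
    print(n,d["intrinsics"],d["R"],d["t"])
s=env.observe(); print(s)
E
```

```text
pics
scene [[417.98783469   0.         317.70556443]
 [  0.         417.98783469 200.92354285]
 [  0.           0.           1.        ]] [[ 0.26015975  0.96536325  0.01976603]
 [ 0.72127705 -0.18068891 -0.66866354]
 [-0.64193171  0.18821613 -0.74330234]] [-0.16907497 -0.33666278  1.43700369]
top [[375.70070524   0.         318.79072477]
 [  0.         375.70070524 201.45116351]
 [  0.           0.           1.        ]] [[ 0.01563404 -0.99966058 -0.02083974]
 [-0.99230759 -0.01295244 -0.12311736]
 [ 0.12280565  0.02260426 -0.99217328]] [0.0079729  0.58842049 0.9227574 ]
{'time_s': 0.1, 'joint_positions': array([-1.37669184,  0.60004541, -0.00254391,  1.60004178,  0.00184524,
        0.94293676, -0.07980644]), 'qd': array([ 0.00104424, -0.0005877 ,  0.00230729, -0.00103755,  0.00034794,
       -0.00141294, -0.00058153]), 'joint_efforts': array([ 5.80054155e-03, -7.66558385e+01,  1.50244128e+00, -2.52934599e+01,
       -5.22849534e-02,  1.35113939e-02,  3.53343125e-05]), 'ee_pos': array([0.1938492 , 0.69814178, 0.21784903]), 'eef_rot': array([-4.23953612e-01, -3.11283005e+00,  2.24607126e-03]), 'ft_force': array([ 0.1811615 , -0.01118295,  0.50798525]), 'ft_torque': array([0.01431601, 0.04464465, 0.00618696]), 'finger_gap': 0.09308512191384222}
```

View pics/scene0.png

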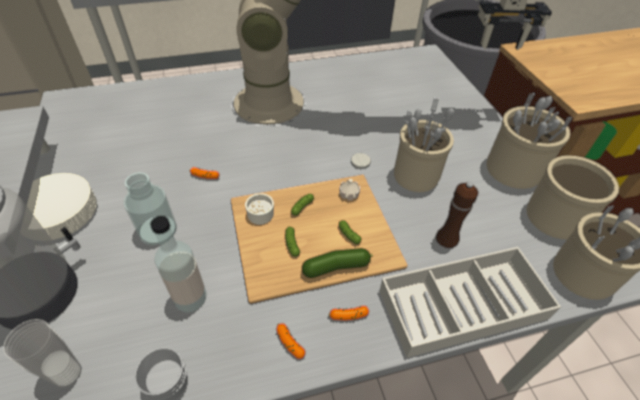

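View pics/top0.png

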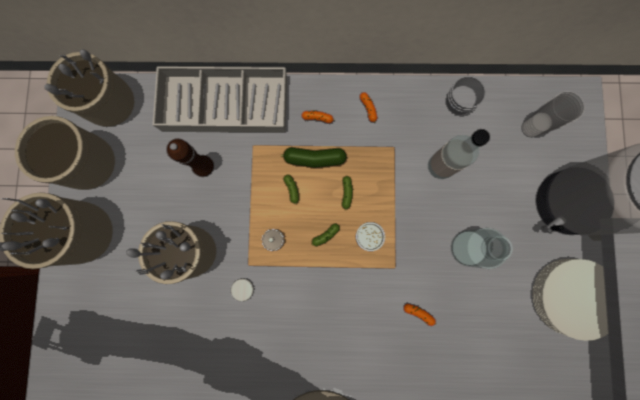

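Top view: candidates by shape are green at (291,189), (347,192) and (326,235) on the board, and orange at (318,116), (369,107) and (420,314) off it. The green ones on the board fit. The dark one at (315,157) is the cucumber. The jar is at about (480,247) and the vinegar, with its black cap, at about (460,155). I'll confirm in enlarged crops and measure.

```bash
cat > h.py <<'E'
import numpy as np,cv2,pickle
from cell import env
def proj(d,X):
    c=d["R"]@np.array(X,float)+d["t"]; p=d["intrinsics"]@c; return p[:2]/p[2]
def back(d,uv,z):
    r=d["R"].T@np.linalg.inv(d["intrinsics"])@np.array([uv[0],uv[1],1.]); c=-d["R"].T@np.array(d["t"])
    return c+r*(z-c[2])/r[2]
def shot(n,f,box=None,k=1,marks=[]):
    d=env.get_image(n); im=d["pixels"][:,:,::-1].copy()
    save(im,f,box,k,d,marks); return d
def save(im,f,box,k,d=None,marks=[]):
    x0,y0,x1,y1=box or (0,0,640,400)
    im=cv2.resize(im[y0:y1,x0:x1],None,fx=k,fy=k,interpolation=cv2.INTER_CUBIC)
    for m in marks:
        p=(proj(d,m)-[x0,y0]+.5)*k; cv2.circle(im,tuple(int(v) for v in p),2,(0,0,255),-1)
    cv2.imwrite("pics/"+f,im)
E
python3 - <<'E'
from h import *
d=pickle.load(open("top.pkl","rb")); im=d["pixels"][:,:,::-1].copy()
hsv=cv2.cvtColor(im,cv2.COLOR_BGR2HSV)
m=cv2.inRange(hsv,(30,90,30),(85,255,255))
n,l,st,ce=cv2.connectedComponentsWithStats(m)
for i in range(1,n):
    if st[i,4]<40: continue
    pts=np.argwhere(l==i)[:,::-1]
    W=np.array([back(d,p,0.0275)[:2] for p in pts]); c=W.mean(0)
    u,s,v=np.linalg.svd(W-c); a=v[0]; pr=(W-c)@a; q=(W-c)@v[1]
    print(st[i],"c",c.round(4),"yaw",np.degrees(np.arctan2(a[1],a[0])).round(1),"len",np.ptp(pr).round(4),"wid",np.ptp(q).round(4),"mid",(c+a*(pr.max()+pr.min())/2).round(4))
save(im,"crop1.png",(235,130,405,280),4.5)
save(im,"crop2.png",(400,80,560,280),3)
print(back(d,(250,147),.015),back(d,(395,267),.015))
E
```

```text
[284 148  62  19 946] c [0.7065 0.0293] yaw -90.6 len 0.1601 wid 0.0474 mid [0.7065 0.03  ]
[284 175  15  28 222] c [0.6226 0.0877] yaw -160.0 len 0.0749 wid 0.0239 mid [0.6225 0.0877]
[342 177  10  32 240] c [ 0.6144 -0.0554] yaw 178.9 len 0.0811 wid 0.0228 mid [ 0.6137 -0.0554]
[313 224  26  22 245] c [ 0.5032 -0.0029] yaw 127.1 len 0.0784 wid 0.0242 mid [ 0.5028 -0.0024]
[0.73492551 0.20281542 0.015     ] [ 0.42537008 -0.17968129  0.015     ]
```

View pics/crop1.png

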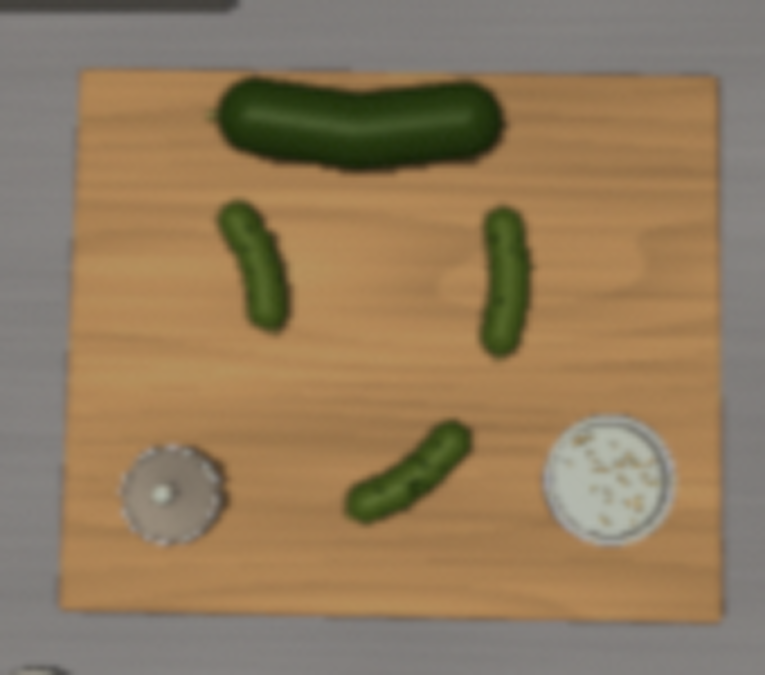

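View pics/crop2.png

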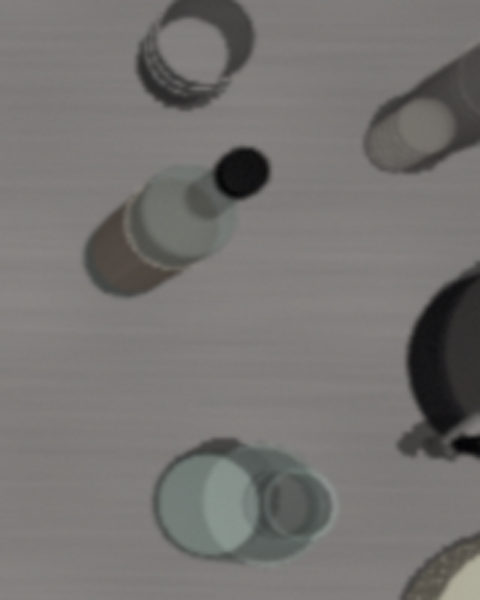

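The crops confirm three green gherkins (middles roughly at (258,265), (505,280) and (408,472) in the crop). The jar rim is centred near (500,247.7) full-image, and the bottle cap near (480,137). Next I'll check jar and bottle against both cameras.

```bash
python3 - <<'E'
from h import *
d=pickle.load(open("top.pkl","rb")); s=pickle.load(open("scene.pkl","rb"))
r=back(d,(400+299/3,80+502/3),.18); f=back(d,(400+206/3,80+504/3),.003); print("rim",r,"foot",f)
v=back(d,(400+243/3,80+173/3),.27); print("vin cap",v)
g=back(d,(165,252),.15);print("crock",g)
j=[r[0],r[1]]
th=np.linspace(0,2*np.pi,40)
def circ(c,R,z): return [(c[0]+R*np.cos(t),c[1]+R*np.sin(t),z) for t in th]
M=circ(j,.026,.18)+circ(j,.047,.0)+circ(v,.036,0)+[(v[0],v[1],.27)]
save(d["pixels"][:,:,::-1].copy(),"ov1.png",(400,80,560,280),3,d,M)
save(s["pixels"][:,:,::-1].copy(),"ov2.png",(100,150,260,330),3,s,M)
a=cv2.imread("pics/ov1.png");b=cv2.imread("pics/ov2.png")
b=cv2.copyMakeBorder(b,0,60,0,0,cv2.BORDER_CONSTANT);cv2.imwrite("pics/ov.png",cv2.resize(np.hstack([a,b]),None,fx=.83,fy=.83))
E
```

```text
rim [ 0.47771696 -0.37091175  0.18      ] foot [ 0.47636281 -0.37167627  0.003     ]
vin cap [ 0.68878277 -0.30328993  0.27      ]
crock [0.4561165  0.35511709 0.15      ]
```

View pics/ov.png

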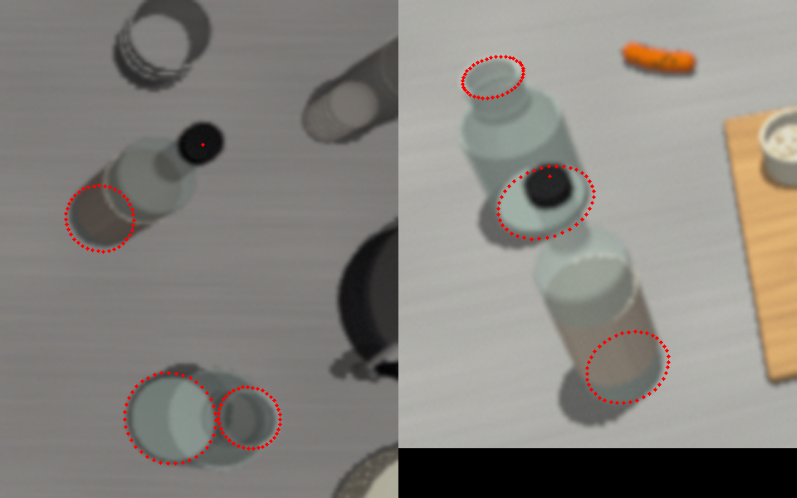

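```bash
cat >> h.py <<'E'
from scipy.spatial.transform import Rotation as Ro
def tool(P=None,jawyaw=None):
    """shift in tool axes (mm) to world point P from measured pose; spin (deg) to bring jaw axis to jawyaw (deg world)"""
    s=env.observe(); M=Ro.from_rotvec(s["eef_rot"]).as_matrix()
    print("t",round(s["time_s"],2),"pos",s["ee_pos"].round(4),"tilt",np.degrees(np.arccos(-M[2,2])).round(2),"xyaw",np.degrees(np.arctan2(M[1,0],M[0,0])).round(1),"jawyaw",np.degrees(np.arctan2(M[1,1],M[0,1])).round(1),"gap",s["finger_gap"].round(4),"F",s["ft_force"].round(2),"j1,j7",s["joint_positions"][[0,6]].round(2))
    if P is not None: print("shift mm",((M.T@(np.array(P)-s["ee_pos"]))*1000).round(1))
    if jawyaw is not None:
        j=np.degrees(np.arctan2(M[1,1],M[0,1])); e=(jawyaw-j+90)%180-90
        print("spin deg",-e)
E
python3 - <<'E'
from h import *
d=pickle.load(open("top.pkl","rb"))
print("garlic",back(d,(235+172/4.5,130+495/4.5),.028),"ramekin",back(d,(235+610/4.5,130+480/4.5),.042))
s=pickle.load(open("scene.pkl","rb"))
im=s["pixels"][:,:,::-1].copy(); hsv=cv2.cvtColor(im,cv2.COLOR_BGR2HSV)
m=cv2.inRange(hsv,(30,90,30),(85,255,255))
n,l,st,ce=cv2.connectedComponentsWithStats(m)
for i in range(1,n):
    if st[i,4]<40: continue
    pts=np.argwhere(l==i)[:,::-1]
    W=np.array([back(s,p,0.0275)[:2] for p in pts]); c=W.mean(0)
    v=np.linalg.svd(W-c)[2]; a=v[0]; pr=(W-c)@a
    print("scene c",c.round(4),"yaw",np.degrees(np.arctan2(a[1],a[0])).round(1),"len",np.ptp(pr).round(4))
tool((0.588,0.075,0.3),110)
tool((0.477,-0.371,0.3),90)
E
```

```text
garlic [0.48874054 0.13126576 0.028     ] ramekin [ 0.5004793  -0.11462597  0.042     ]
scene c [0.4754 0.9561] yaw -55.5 len 0.2261
scene c [ 0.5009 -0.0041] yaw -50.2 len 0.0839
scene c [0.6222 0.087 ] yaw 18.4 len 0.0781
scene c [ 0.6142 -0.0572] yaw -1.9 len 0.0867
scene c [0.6958 0.0303] yaw -89.6 len 0.1648Traceback (most recent call last):
  File "<stdin>", line 14, in <module>
  File "h.py", line 21, in tool
    print("t",round(s["time_s"],2),"pos",s["ee_pos"].round(4),"tilt",np.degrees(np.arccos(-M[2,2])).round(2),"xyaw",np.degrees(np.arctan2(M[1,0],M[0,0])).round(1),"jawyaw",np.degrees(np.arctan2(M[1,1],M[0,1])).round(1),"gap",s["finger_gap"].round(4),"F",s["ft_force"].round(2),"j1,j7",s["joint_positions"][[0,6]].round(2))
                                                                                                                                                                                                                                 ^^^^^^^^^^^^^^^^^^^^^
AttributeError: 'float' object has no attribute 'round'
```

```bash
sed -i 's/s\["finger_gap"\].round(4)/round(s["finger_gap"],4)/' h.py; python3 - <<'E'
from h import *
tool((0.594,0.077,0.3),110)
E
```

```text
t 0.1 pos [0.1938 0.6981 0.2178] tilt 0.08 xyaw 164.5 jawyaw 74.5 gap 0.0931 F [ 0.18 -0.01  0.51] j1,j7 [-1.38 -0.08]
shift mm [-551.7 -491.6  -81.4]
spin deg -35.5114292559322
```

```bash
python3 -m jog '[[[0,0,-20],0],[[0,0,-40],0],[[-5,-4,-22],0],[[-20,-18,0],0],[[-31,-27,0],0],[[-31,-27,0],0],[[-31,-27,0],0],[[-31,-27,0],0],[[-31,-27,0],0],[[-31,-27,0],0],[[-31,-27,0],0],[[-31,-27,0],0],[[-31,-27,0],0],[[-31,-27,0],0],[[-31,-27,0],0],[[-31,-27,0],0],[[-31,-27,0],0],[[-31,-27,0],0],[[-31,-27,0],0],[[-20,-18,0],0]]' 0.4 3
python3 - <<'E'
from h import *
tool((0.594,0.077,0.3),110)
E
```

```text
time_s: 1.77
ee_pos: [0.568, 0.1291, 0.3006]
eef_rot: [0.429, 3.111, -0.002]
ft_force: [0.3, 0.6, 0.8]
finger_gap: 0.0561
t 1.77 pos [0.568  0.1291 0.3006] tilt 0.08 xyaw 164.3 jawyaw 74.3 gap 0.0561 F [0.3  0.57 0.75] j1,j7 [-0.43  1.04]
shift mm [-39.2 -43.1   0.6]
spin deg -35.70705820845674
```

```bash
python3 -m jog '[[[-19.5,-21.5,0],0],[[-19.5,-21.5,0],0],[[0,0,40],-7],[[0,0,40],-7],[[0,0,40],-7],[[0,0,40],-7],[[0,0,20],0],[[0,0,0],0],[[0,0,0],0]]'
python3 - <<'E'
from h import *
tool((0.5946,0.0776,0.021),102)
shot("top","a1.png",(235,130,405,280),4)
shot("scene","a2.png",(220,160,420,310),4)
E
```

```text
time_s: 2.52
ee_pos: [0.5919, 0.0813, 0.1199]
eef_rot: [0.34, -3.121, 0.0]
ft_force: [-1.2, 0.1, 0.9]
finger_gap: 0.0557
t 2.52 pos [0.5919 0.0813 0.1199] tilt 0.15 xyaw -167.6 jawyaw 102.4 gap 0.0557 F [-1.15  0.13  0.95] j1,j7 [-0.24  1.57]
shift mm [-2.1 -4.1 98.9]
spin deg 0.4179699380434414
```

View pics/a2.png

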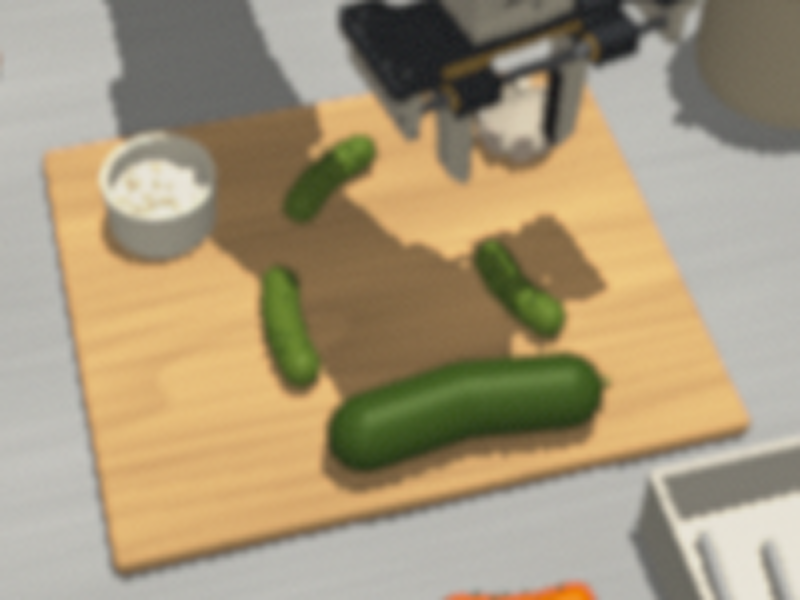

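The fingers are above the near end of the right gherkin (crop about (490,250)), and nothing else is close. Descending and closing gently.

```bash
python3 -m jog '[[[-2,-4,20],0],[[0,0,35],0],[[0,0,30],0],[[0,0,14],0],[[0,0,0],0],[[0,0,0],0]]'
python3 -m jog '[[[0,0,0],0],[[0,0,0],0],[[0,0,0],0],[[0,0,0],0],[[0,0,0],0],[[0,0,0],0]]' 1 3
python3 - <<'E'
from h import *
tool((0.5946,0.0776,0.021),102)
E
```

```text
time_s: 3.12
ee_pos: [0.5961, 0.0783, 0.0229]
eef_rot: [-0.341, 3.122, -0.0]
ft_force: [-0.2, -0.0, -0.3]
finger_gap: 0.0557
time_s: 3.62
ee_pos: [0.5955, 0.0781, 0.0221]
eef_rot: [-0.341, 3.122, 0.0]
ft_force: [0.7, -0.0, 3.5]
finger_gap: 0.025
t 3.62 pos [0.5955 0.0781 0.0221] tilt 0.04 xyaw -167.5 jawyaw 102.5 gap 0.025 F [ 0.74 -0.05  3.55] j1,j7 [-0.23  1.57]
shift mm [ 1.  -0.3  1.1]
spin deg 0.4827826856527224
```

```bash
python3 -m jog '[[[0,0,-8],0],[[-1,0,-9],0],[[-2,0,-9],0],[[-4,0,-9],0],[[-5,0,-8],0],[[0,0,0],0],[[0,0,0],0]]'
python3 - <<'E'
from h import *
tool()
shot("scene","b2.png",(280,160,400,250),6)
E
```

```text
time_s: 4.2
ee_pos: [0.6078, 0.0808, 0.0654]
eef_rot: [-0.342, 3.121, 0.0]
ft_force: [0.3, 0.3, -0.9]
finger_gap: 0.0247
t 4.2 pos [0.6078 0.0808 0.0654] tilt 0.1 xyaw -167.5 jawyaw 102.5 gap 0.0247 F [ 0.27  0.31 -0.88] j1,j7 [-0.23  1.57]
```

View pics/b2.png

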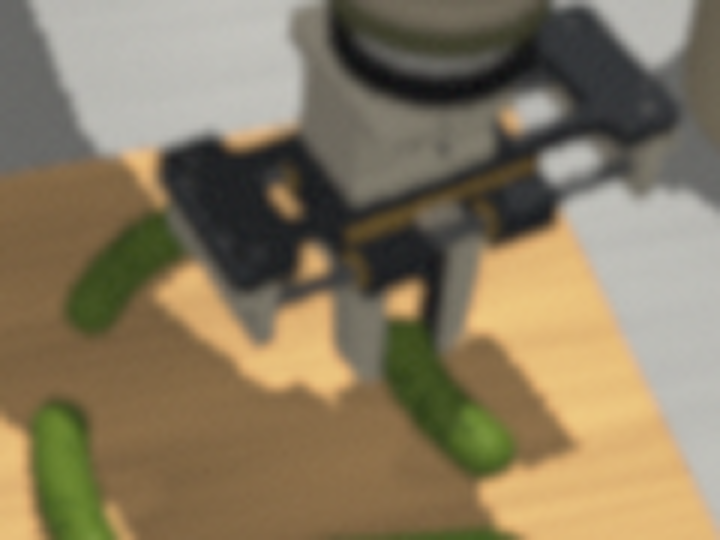

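The gherkin is swinging in the pads, with its far end still down at crop (480,450). I'll continue the arc and lift.

```bash
python3 -m jog '[[[-6,0,-7],0],[[-7,0,-5],0],[[-8,0,-4],0],[[-8,0,-3],0],[[-8,0,-2],0],[[0,0,0],0],[[0,0,-20],0],[[0,0,-30],0],[[0,0,0],0],[[0,0,0],0]]'
python3 - <<'E'
from h import *
tool()
shot("scene","b3.png",(280,130,420,250),5)
shot("top","b4.png",(235,130,405,280),4)
E
```

```text
time_s: 5.08
ee_pos: [0.6439, 0.0887, 0.137]
eef_rot: [-0.341, 3.12, 0.0]
ft_force: [-0.2, -0.6, 0.2]
finger_gap: 0.0249
t 5.08 pos [0.6439 0.0887 0.137 ] tilt 0.16 xyaw -167.5 jawyaw 102.5 gap 0.0249 F [-0.23 -0.62  0.21] j1,j7 [-0.23  1.58]
```

View pics/b3.png

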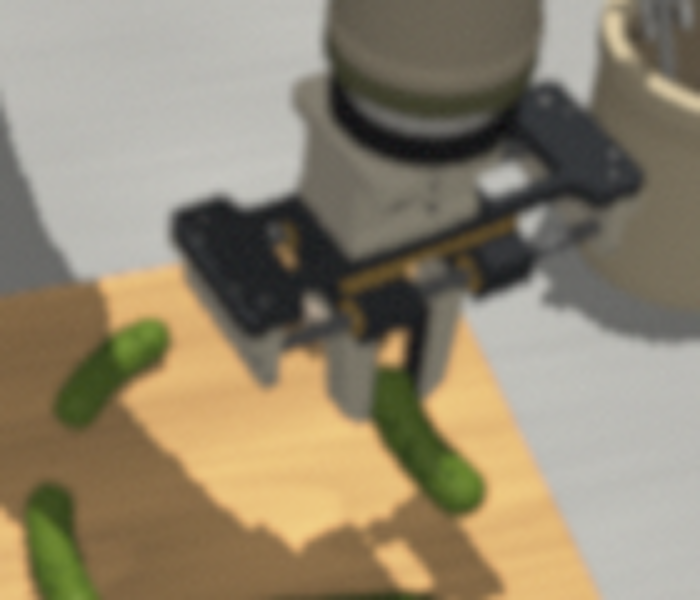

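```bash
python3 - <<'E'
from h import *
s=env.get_image("scene"); p=env.observe()["ee_pos"]
y=np.radians(19)
for f in (0,30,45,60,75,90):
    a=np.radians(f); print(f,proj(s,p+[.055*np.cos(a)*np.cos(y),.055*np.cos(a)*np.sin(y),.0065-.055*np.sin(a)]).round(1))
print(proj(s,p+[0,0,.0065]))
E
```

```text
0 [371.7 224.2]
30 [368.2 229.8]
45 [365.2 230.4]
60 [361.7 229.4]
75 [358.  227.1]
90 [354.2 223.6]
[356.24672565 208.17755475]
```

View pics/b4.png

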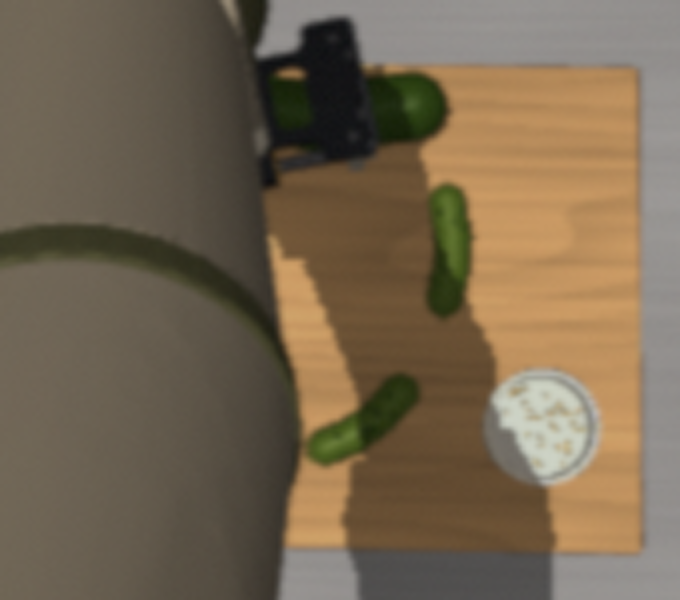

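It has only tilted about 10–20°: pad friction holds it even at 3 N. I'll move back clear of the cucumber, lower it close to the board, and ease the closure so it can swing.

```bash
python3 -m jog '[[[20,0,0],0],[[30,0,0],0],[[20,0,20],0],[[0,0,30],0],[[0,0,30],0],[[0,0,0],0]]' 
python3 -m jog '[[[0,0,0],0],[[0,0,0],0],[[0,0,0],0],[[0,0,0],0]]' 0.737 3
python3 - <<'E'
from h import *
tool()
s=shot("scene","b5.png",(280,130,420,250),5); p=env.observe()["ee_pos"]
y=np.radians(19)
for f in (0,30,45,60,75,90):
    a=np.radians(f); print(f,proj(s,p+[.055*np.cos(a)*np.cos(y),.055*np.cos(a)*np.sin(y),.0065-.055*np.sin(a)]).round(1),end=' ')
E
```

```text
time_s: 5.73
ee_pos: [0.5713, 0.0731, 0.0507]
eef_rot: [0.341, -3.115, 0.001]
ft_force: [0.6, -0.3, -1.1]
finger_gap: 0.0248
time_s: 6.07
ee_pos: [0.5756, 0.0736, 0.057]
eef_rot: [-0.341, 3.121, 0.0]
ft_force: [-0.2, -0.2, -0.7]
finger_gap: 0.0249
t 6.07 pos [0.5756 0.0736 0.057 ] tilt 0.13 xyaw -167.5 jawyaw 102.5 gap 0.0249 F [-0.17 -0.15 -0.69] j1,j7 [-0.23  1.57]
0 [352.6 224.6] 30 [349.9 229.7] 45 [347.4 230.2] 60 [344.4 229.3] 75 [341.2 227.2] 90 [337.9 224. ]
```

View pics/b5.png

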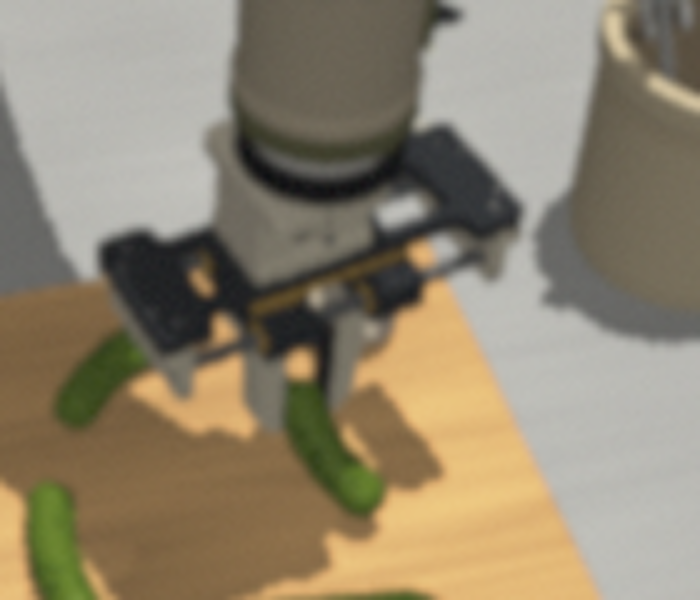

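```bash
python3 -m jog '[[[0,0,0],0],[[0,0,0],0],[[0,0,0],0]]' 0.733 3
python3 - <<'E'
from h import *
tool()
shot("scene","b6.png",(310,190,380,240),8)
E
python3 -m jog '[[[0,0,0],0],[[0,0,0],0],[[0,0,0],0]]' 0.731 3
python3 - <<'E'
from h import *
tool()
shot("scene","b7.png",(310,190,380,240),8)
a=cv2.imread("pics/b6.png");b=cv2.imread("pics/b7.png");cv2.imwrite("pics/b67.png",cv2.resize(np.hstack([a,b]),(784,280)))
E
```

```text
time_s: 6.37
ee_pos: [0.5749, 0.0735, 0.0561]
eef_rot: [-0.342, 3.122, 0.0]
ft_force: [-0.5, 1.4, 0.3]
finger_gap: 0.0247
t 6.37 pos [0.5749 0.0735 0.0561] tilt 0.04 xyaw -167.5 jawyaw 102.5 gap 0.0247 F [-0.48  1.38  0.25] j1,j7 [-0.23  1.57]
time_s: 6.67
ee_pos: [0.5747, 0.0735, 0.0556]
eef_rot: [0.342, -3.123, 0.0]
ft_force: [0.7, -0.5, -0.4]
finger_gap: 0.0249
t 6.67 pos [0.5747 0.0735 0.0556] tilt 0.0 xyaw -167.5 jawyaw 102.5 gap 0.0249 F [ 0.65 -0.52 -0.4 ] j1,j7 [-0.23  1.57]
```

View pics/b67.png

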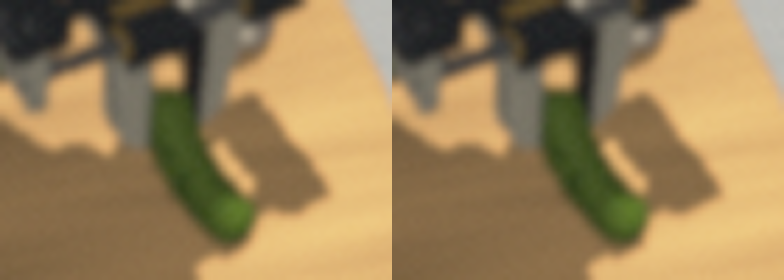

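```bash
python3 -m jog '[[[0,0,6],0],[[0,0,6],0],[[0,0,0],0],[[0,0,0],0]]' 0.729 3
python3 - <<'E'
from h import *
tool()
shot("scene","b8.png",(310,190,380,240),8)
E
python3 -m jog '[[[0,0,0],0],[[0,0,0],0]]' 0.727 3
python3 - <<'E'
from h import *
tool()
shot("scene","b9.png",(310,190,380,240),8)
a=cv2.imread("pics/b8.png");b=cv2.imread("pics/b9.png");cv2.imwrite("pics/b89.png",cv2.resize(np.hstack([a,b]),(784,280)))
E
```

```text
time_s: 7.05
ee_pos: [0.5743, 0.0734, 0.0429]
eef_rot: [0.342, -3.122, 0.0]
ft_force: [0.0, -0.7, 0.2]
finger_gap: 0.0252
t 7.05 pos [0.5743 0.0734 0.0429] tilt 0.07 xyaw -167.5 jawyaw 102.5 gap 0.0252 F [ 0.05 -0.68  0.23] j1,j7 [-0.23  1.57]
time_s: 7.27
ee_pos: [0.5748, 0.0735, 0.0437]
eef_rot: [-0.342, 3.123, 0.0]
ft_force: [0.2, -0.4, -0.4]
finger_gap: 0.0257
t 7.27 pos [0.5748 0.0735 0.0437] tilt 0.01 xyaw -167.5 jawyaw 102.5 gap 0.0257 F [ 0.16 -0.37 -0.37] j1,j7 [-0.23  1.57]
```

View pics/b89.png

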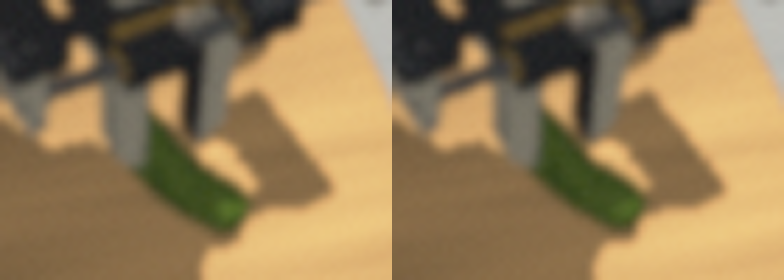

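It dropped flat on the board just under the fingers, since grip force is all-or-nothing near contact. New plan: re-grip at the extreme end and bounce the arm vertically so inertia ratchets the gherkin down.

```bash
python3 -m jog '[[[0,0,-20],0],[[30,0,-20],0],[[30,0,-20],0],[[0,0,0],0]]' 0.45 3
python3 - <<'E'
from h import *
s=shot("scene","c1.png",(280,140,400,240),6)
im=s["pixels"][:,:,::-1].copy(); hsv=cv2.cvtColor(im,cv2.COLOR_BGR2HSV)
m=cv2.inRange(hsv,(30,90,30),(85,255,255))
n,l,st,ce=cv2.connectedComponentsWithStats(m)
for i in range(1,n):
    if st[i,4]<80: continue
    pts=np.argwhere(l==i)[:,::-1]
    W=np.array([back(s,p,0.0275)[:2] for p in pts]); c=W.mean(0)
    v=np.linalg.svd(W-c)[2]; a=v[0]; pr=(W-c)@a
    print("scene c",c.round(4),"yaw",np.degrees(np.arctan2(a[1],a[0])).round(1),"len",np.ptp(pr).round(4))
tool()
E
```

```text
time_s: 7.65
ee_pos: [0.5115, 0.0589, 0.1062]
eef_rot: [0.34, -3.121, 0.001]
ft_force: [-1.4, -1.2, -0.2]
finger_gap: 0.0472
scene c [0.4754 0.9561] yaw -55.5 len 0.2261
scene c [ 0.5024 -0.0056] yaw -51.8 len 0.0809
scene c [0.5787 0.0826] yaw 24.0 len 0.0784
scene c [ 0.6125 -0.0567] yaw -2.9 len 0.0898
scene c [0.6957 0.0304] yaw -89.5 len 0.1648
t 7.7 pos [0.5144 0.0598 0.1054] tilt 0.05 xyaw -167.5 jawyaw 102.5 gap 0.0492 F [ 0.86 -0.38 -0.24] j1,j7 [-0.23  1.57]
```

View pics/c1.png

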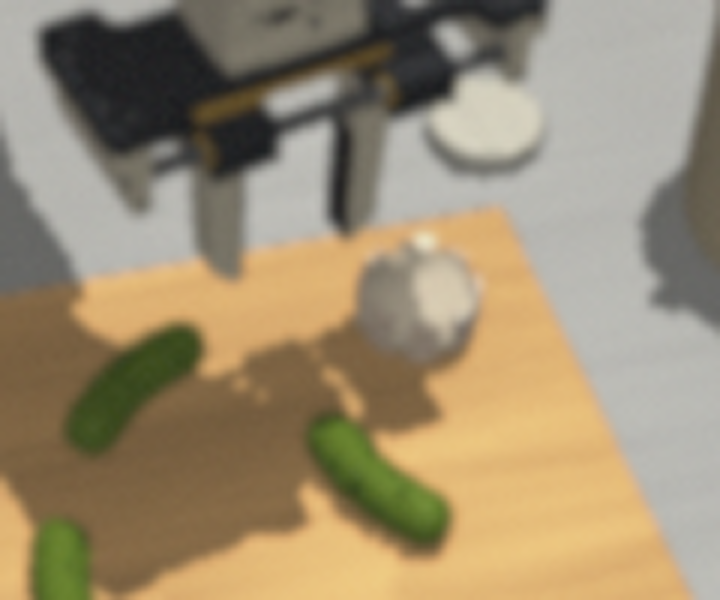

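```bash
python3 - <<'E'
from h import *
tool((.609,.0964,.022),112)
E
```

```text
t 7.7 pos [0.5144 0.0598 0.1054] tilt 0.05 xyaw -167.5 jawyaw 102.5 gap 0.0492 F [ 0.86 -0.38 -0.24] j1,j7 [-0.23  1.57]
shift mm [-100.2   15.4   83.5]
spin deg -9.546685184710398
```

```bash
python3 -m jog '[[[-30,5,0],0],[[-40,5,0],0],[[-30,5,0],0],[[0,0,20],-5],[[0,0,30],-5],[[0,0,24],0],[[0,0,9],0],[[0,0,0],0],[[0,0,0],0]]'
python3 -m jog '[[[0,0,0],0],[[0,0,0],0],[[0,0,0],0],[[0,0,0],0],[[0,0,0],0]]' 1 3
python3 -m jog '[[[0,0,-20],0],[[0,0,-40],0],[[0,0,-40],0],[[0,0,0],0]]'
python3 - <<'E'
from h import *
tool()
shot("scene","c2.png",(290,130,390,210),6)
E
```

```text
time_s: 8.45
ee_pos: [0.6108, 0.0969, 0.0205]
eef_rot: [0.611, -3.081, 0.0]
ft_force: [0.4, 0.7, 0.8]
finger_gap: 0.051
time_s: 8.87
ee_pos: [0.6109, 0.0968, 0.0214]
eef_rot: [-0.612, 3.08, -0.0]
ft_force: [-0.4, -0.1, 0.8]
finger_gap: 0.0249
time_s: 9.2
ee_pos: [0.6139, 0.0973, 0.1276]
eef_rot: [-0.61, 3.072, 0.0]
ft_force: [1.1, 0.0, -0.0]
finger_gap: 0.0237
t 9.2 pos [0.6139 0.0973 0.1276] tilt 0.55 xyaw -157.5 jawyaw 112.5 gap 0.0237 F [ 1.06  0.01 -0.02] j1,j7 [-0.22  1.68]
```

View pics/c2.png

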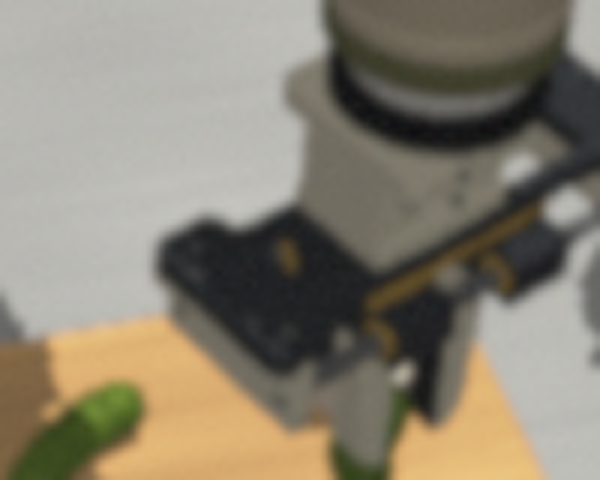

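```bash
python3 - <<'E'
from h import *
tool()
s=shot("scene","c3.png",(290,150,410,250),6); p=env.observe()["ee_pos"]
y=np.radians(204)
for f in (0,30,45,60,75,90):
    a=np.radians(f); print(f,((proj(s,p+[.06*np.cos(a)*np.cos(y),.06*np.cos(a)*np.sin(y),.0065-.06*np.sin(a)])-[290,150])*6).round(0),end=' ')
E
```

```text
t 9.25 pos [0.6129 0.0971 0.1248] tilt 0.43 xyaw -157.5 jawyaw 112.5 gap 0.0238 F [ 0.11 -0.31 -0.94] j1,j7 [-0.22  1.68]
0 [288. 219.] 30 [297. 281.] 45 [310. 316.] 60 [329. 349.] 75 [352. 380.] 90 [377. 406.]
```

View pics/c3.png

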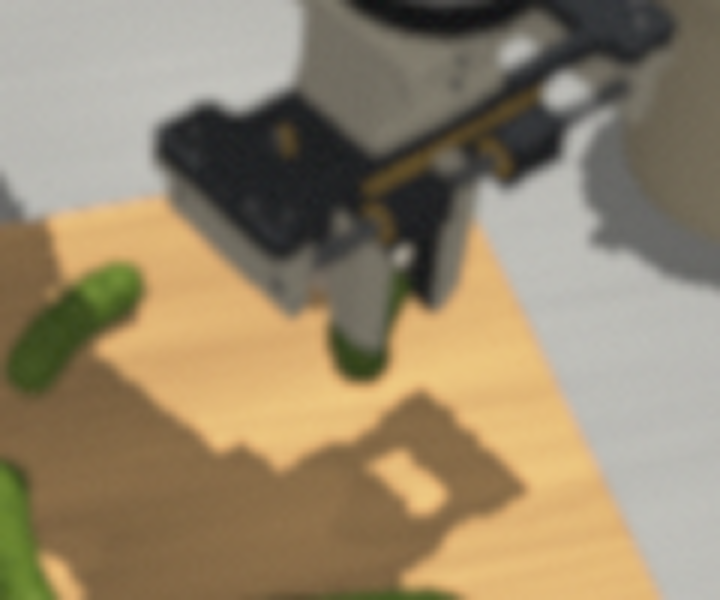

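The lift swung it to about 60° (tip at crop (358,345)). A few vertical bounces should finish it.

```bash
python3 -m jog '[[[0,0,-40],0],[[0,0,-40],0],[[0,0,40],0],[[0,0,-40],0],[[0,0,-40],0],[[0,0,40],0],[[0,0,-40],0],[[0,0,-40],0],[[0,0,0],0],[[0,0,0],0]]'
python3 - <<'E'
from h import *
tool()
s=shot("scene","c4.png",(290,90,410,190),6); p=env.observe()["ee_pos"]
y=np.radians(204)
for f in (0,30,45,60,75,90):
    a=np.radians(f); print(f,((proj(s,p+[.06*np.cos(a)*np.cos(y),.06*np.cos(a)*np.sin(y),.0065-.06*np.sin(a)])-[290,90])*6).round(0),end=' ')
E
```

```text
time_s: 10.13
ee_pos: [0.6113, 0.0969, 0.281]
eef_rot: [-0.612, 3.08, -0.0]
ft_force: [-0.1, -0.2, -1.1]
finger_gap: 0.0002
t 10.13 pos [0.6113 0.0969 0.281 ] tilt 0.09 xyaw -157.5 jawyaw 112.5 gap 0.0002 F [-0.1  -0.15 -1.08] j1,j7 [-0.22  1.69]
0 [311. 266.] 30 [321. 343.] 45 [336. 383.] 60 [357. 421.] 75 [383. 455.] 90 [412. 483.]
```

View pics/c4.png

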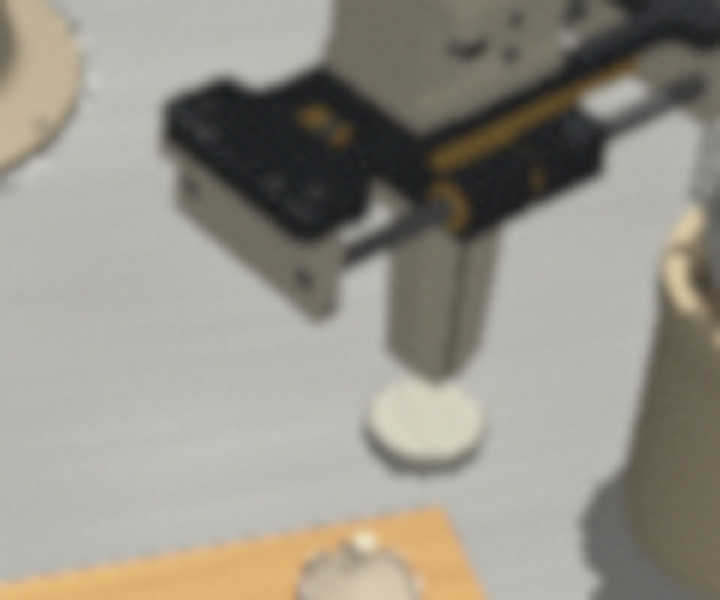

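It slipped out during the bounce; the grip was on the cap (gap 23.7). Locating it.

```bash
cat >> h.py <<'E'
def green(n,f,box=(220,130,420,310),k=3.8,zz=.0275):
    s=shot(n,f,box,k); im=s["pixels"][:,:,::-1].copy(); hsv=cv2.cvtColor(im,cv2.COLOR_BGR2HSV)
    m=cv2.inRange(hsv,(30,90,30),(85,255,255))
    cn,l,st,ce=cv2.connectedComponentsWithStats(m)
    for i in range(1,cn):
        if st[i,4]<60: continue
        pts=np.argwhere(l==i)[:,::-1]
        W=np.array([back(s,p,zz)[:2] for p in pts]); c=W.mean(0)
        v=np.linalg.svd(W-c)[2]; a=v[0]; pr=(W-c)@a
        if abs(c[1])>.7: continue
        print(n,"px",ce[i].round(0),"c",c.round(4),"yaw",np.degrees(np.arctan2(a[1],a[0])).round(1),"len",np.ptp(pr).round(4))
    return s
E
python3 - <<'E'
from h import *
green("scene","c5.png")
E
```

```text
scene px [301. 204.] c [ 0.5012 -0.0043] yaw -50.8 len 0.0839
scene px [348. 219.] c [0.5793 0.0977] yaw 31.1 len 0.0767
scene px [291. 242.] c [ 0.6141 -0.057 ] yaw -0.9 len 0.0867
scene px [335. 261.] c [0.6955 0.0303] yaw -89.7 len 0.1648
```

View pics/c5.png

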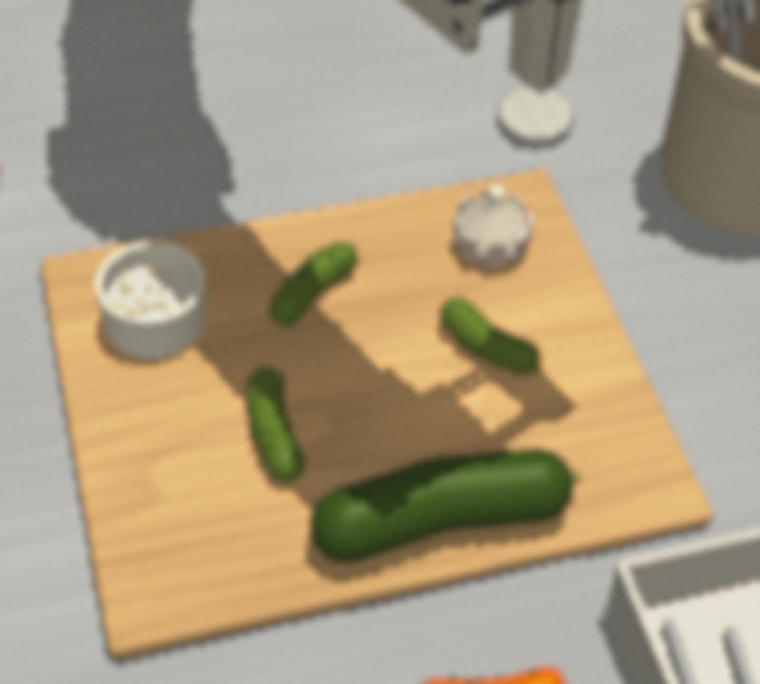

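```bash
python3 - <<'E'
from h import *
tool((.6047,.1134,.0215),121)
E
```

```text
t 10.23 pos [0.6098 0.0967 0.2793] tilt 0.1 xyaw -157.5 jawyaw 112.5 gap 0.0006 F [-0.01 -0.32 -0.87] j1,j7 [-0.22  1.69]
shift mm [ -2.1  17.3 257.8]
spin deg -8.510211003051381
```

```bash
python3 -m jog '[[[-2,9,20],0],[[0,8,40],0],[[0,0,41],-4],[[0,0,41],-4],[[0,0,41],0],[[0,0,41],0],[[0,0,24],0],[[0,0,10],0],[[0,0,0],0],[[0,0,0],0],[[0,0,0],0]]' 0.45 3
python3 -m jog '[[[0,0,0],0],[[0,0,0],0],[[0,0,0],0],[[0,0,0],0],[[0,0,0],0]]' 1 3
python3 -m jog '[[[0,0,-40],0],[[0,0,-41],0],[[0,0,-20],0],[[0,0,0],0],[[0,0,0],0]]'
python3 - <<'E'
from h import *
tool()
s=shot("scene","c6.png",(290,150,410,250),6); p=env.observe()["ee_pos"]
y=np.radians(211)
for f in (0,30,45,60,75,90):
    a=np.radians(f); print(f,((proj(s,p+[.0575*np.cos(a)*np.cos(y),.0575*np.cos(a)*np.sin(y),.0065-.0575*np.sin(a)])-[290,150])*6).round(0),end=' ')
E
```

```text
time_s: 11.15
ee_pos: [0.6067, 0.1134, 0.0241]
eef_rot: [-0.825, 3.029, -0.0]
ft_force: [-0.2, 0.2, -0.4]
finger_gap: 0.0511
time_s: 11.57
ee_pos: [0.6062, 0.1133, 0.0232]
eef_rot: [-0.826, 3.03, -0.0]
ft_force: [0.4, 0.0, 0.2]
finger_gap: 0.025
time_s: 11.98
ee_pos: [0.6065, 0.1133, 0.125]
eef_rot: [-0.825, 3.029, -0.0]
ft_force: [0.2, -0.4, -1.7]
finger_gap: 0.0246
t 11.98 pos [0.6065 0.1133 0.125 ] tilt 0.16 xyaw -149.5 jawyaw 120.5 gap 0.0246 F [ 0.23 -0.36 -1.67] j1,j7 [-0.23  1.75]
0 [314. 211.] 30 [324. 271.] 45 [339. 302.] 60 [359. 332.] 75 [384. 360.] 90 [411. 383.]
```

View pics/c6.png

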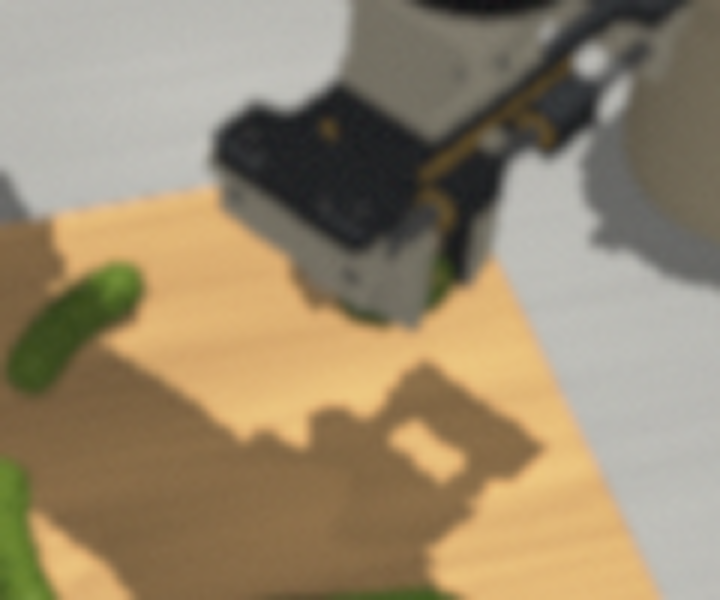

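```bash
python3 -m jog '[[[0,0,-41],0],[[0,0,-41],0],[[0,0,-10],0],[[0,0,20],0],[[0,0,30],0],[[0,0,-41],0],[[0,0,-41],0],[[0,0,0],0],[[0,0,0],0]]'
python3 - <<'E'
from h import *
tool()
s=shot("scene","c7.png",(290,90,410,190),6); p=env.observe()["ee_pos"]
y=np.radians(211)
for f in (0,30,45,60,75,90):
    a=np.radians(f); print(f,((proj(s,p+[.0575*np.cos(a)*np.cos(y),.0575*np.cos(a)*np.sin(y),.0065-.0575*np.sin(a)])-[290,90])*6).round(0),end=' ')
E
```

```text
time_s: 12.78
ee_pos: [0.6066, 0.1134, 0.2478]
eef_rot: [-0.825, 3.03, -0.0]
ft_force: [-0.2, -0.5, -0.7]
finger_gap: 0.0248
t 12.78 pos [0.6066 0.1134 0.2478] tilt 0.09 xyaw -149.5 jawyaw 120.5 gap 0.0248 F [-0.17 -0.51 -0.67] j1,j7 [-0.22  1.78]
0 [336. 335.] 30 [346. 404.] 45 [362. 440.] 60 [384. 473.] 75 [412. 503.] 90 [442. 527.]
```

View pics/c7.png

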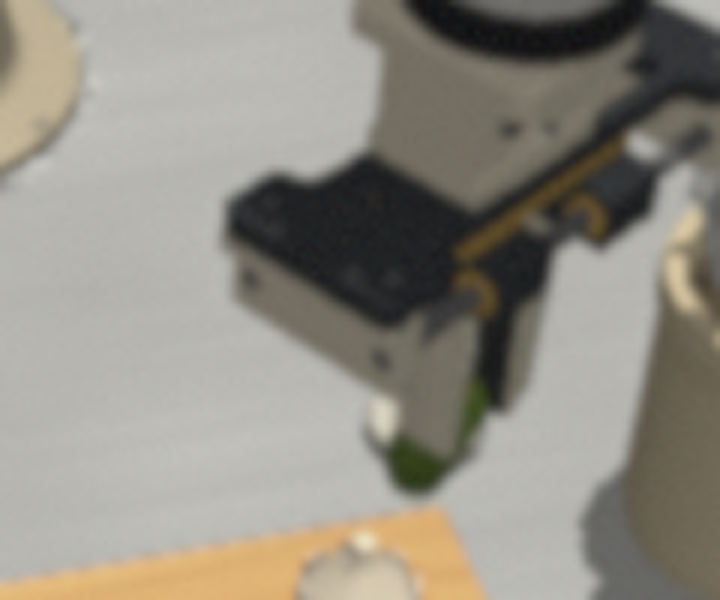

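About 65° now (tip bottom at crop (415,490)). Next, a sideways jerk toward the free end, started and stopped gently, to bring it upright.

```bash
python3 -m jog '[[[-8,0,2],0],[[-18,0,5],0],[[-28,0,8],0],[[-37,0,12],0],[[36,0,-20],0],[[36,0,-20],0],[[28,0,-8],0],[[20,0,0],0],[[12,0,0],0],[[5,0,0],0],[[0,0,0],0]]'
python3 - <<'E'
from h import *
tool()
s=shot("scene","c8.png",(290,70,410,170),6); p=env.observe()["ee_pos"]
y=np.radians(211)
for f in (0,30,45,60,75,90,105):
    a=np.radians(f); print(f,((proj(s,p+[.0575*np.cos(a)*np.cos(y),.0575*np.cos(a)*np.sin(y),.0065-.0575*np.sin(a)])-[290,70])*6).round(0),end=' ')
E
```

```text
time_s: 13.75
ee_pos: [0.5658, 0.0897, 0.2681]
eef_rot: [0.825, -3.03, 0.0]
ft_force: [0.6, 0.8, -0.0]
finger_gap: 0.0248
t 13.75 pos [0.5658 0.0897 0.2681] tilt 0.05 xyaw -149.5 jawyaw 120.5 gap 0.0248 F [ 0.56  0.79 -0.04] j1,j7 [-0.19  1.8 ]
0 [247. 351.] 30 [259. 422.] 45 [276. 458.] 60 [298. 491.] 75 [325. 521.] 90 [355. 544.] 105 [386. 559.]
```

View pics/c8.png

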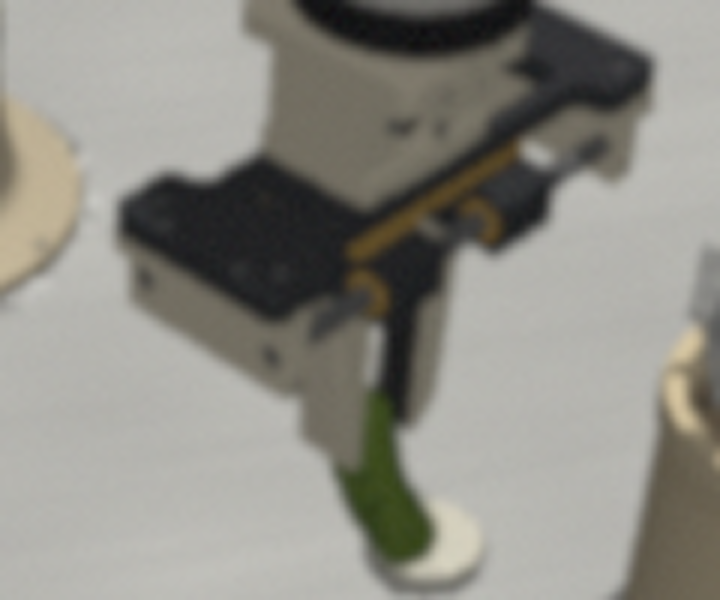

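It overshot: the tip leans about 20° to the other side (crop (402,530) against upright at (355,544)). A smaller reverse jerk.

```bash
python3 -m jog '[[[8,0,0],0],[[16,0,0],0],[[24,0,0],0],[[30,0,0],0],[[-30,0,0],0],[[-22,0,0],0],[[-15,0,0],0],[[-8,0,0],0],[[-3,0,0],0],[[0,0,0],0]]'
python3 - <<'E'
from h import *
tool()
s=shot("scene","c9.png",(290,70,410,170),6); p=env.observe()["ee_pos"]
y=np.radians(211)
for f in (45,60,75,90,105,120):
    a=np.radians(f); print(f,((proj(s,p+[.0575*np.cos(a)*np.cos(y),.0575*np.cos(a)*np.sin(y),.0065-.0575*np.sin(a)])-[290,70])*6).round(0),end=' ')
E
```

```text
time_s: 14.63
ee_pos: [0.5663, 0.0903, 0.2681]
eef_rot: [0.827, -3.03, -0.0]
ft_force: [-0.7, 0.6, 0.1]
finger_gap: 0.0246
t 14.63 pos [0.5663 0.0903 0.2681] tilt 0.04 xyaw -149.5 jawyaw 120.5 gap 0.0246 F [-0.69  0.56  0.07] j1,j7 [-0.19  1.8 ]
45 [274. 457.] 60 [296. 490.] 75 [323. 520.] 90 [353. 543.] 105 [384. 558.] 120 [414. 565.]
```

View pics/c9.png

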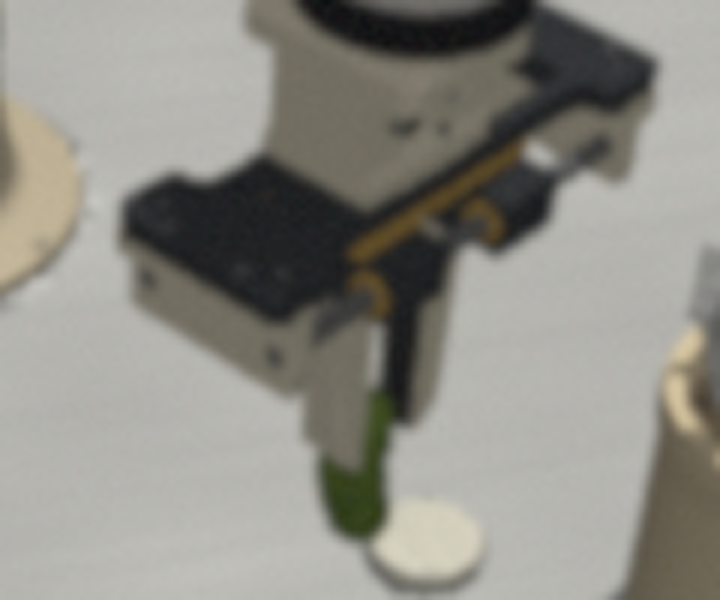

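Nearly upright. Tightening the grip and measuring the tip's offset from the TCP.

```bash
python3 -m jog '[[[0,0,-10],0],[[0,0,0],0],[[0,0,0],0]]' 1 15
cat >> h.py <<'E'
def tip(s,uv,drop):
    """world xy of far sphere centre seen at pixel uv, drop below TCP"""
    p=env.observe()["ee_pos"]; w=back(s,uv,p[2]-drop); return w,(w-p)*1000
E
python3 - <<'E'
from h import *
tool((.477,-.371,.27))
s=shot("scene","d1.png",(310,110,380,170),10,[])
p=env.observe()["ee_pos"]
print("90:",proj(s,p+[0,0,-.051]), ((proj(s,p+[0,0,-.051])-[310,110])*10))
E
```

```text
time_s: 14.93
ee_pos: [0.5663, 0.0896, 0.2797]
eef_rot: [-0.825, 3.03, -0.0]
ft_force: [0.0, 0.6, -0.5]
finger_gap: 0.0246
t 14.93 pos [0.5663 0.0896 0.2797] tilt 0.09 xyaw -149.5 jawyaw 120.5 gap 0.0246 F [ 0.01  0.58 -0.47] j1,j7 [-0.19  1.8 ]
shift mm [ 310.4 -351.8    9.4]
90: [349.13450551 156.80467437] [391.34505514 468.0467437 ]
```

View pics/d1.png

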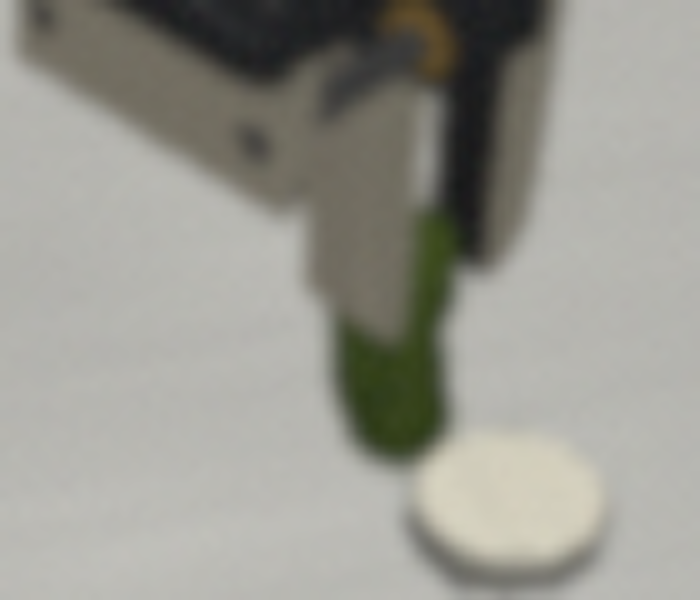

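```bash
python3 - <<'E'
from h import *
from scipy.optimize import fsolve
s=shot("top","d2.png",(200,100,400,250),4)
s=shot("scene","d3.png"); p=env.observe()["ee_pos"]
y=np.radians(210.5); D=np.array([np.cos(y),np.sin(y),0]); J=np.array([-np.sin(y),np.cos(y),0])
for uv in ((349.5,151.5),(349.5,152.5)):
  for L in (.055,.0575,.06):
    f=lambda q: proj(s,p+[0,0,.0045]+L*(np.cos(q[0])*D-[0,0,np.sin(q[0])])+q[1]*J)-uv
    r=fsolve(f,[1.4,0]); print(uv,L,np.degrees(r[0]),r[1])
print("TCP px",(proj(s,p)-[310,110])*10,"held",(proj(s,p+[0,0,.017])-[310,110])*10)
E
```

```text
(349.5, 151.5) 0.055 79.1639601610402 -0.012667352753370944
(349.5, 151.5) 0.0575 78.04554093419868 -0.01469934513620638
(349.5, 151.5) 0.06 77.02847380927139 -0.016715205292200854
(349.5, 152.5) 0.055 81.2596459680858 -0.010466238807413313
(349.5, 152.5) 0.0575 80.03864279360756 -0.012523745890805394
(349.5, 152.5) 0.06 78.92997157695885 -0.014561827873308134
TCP px [409.80669654 288.79845552] held [416.24964328 225.21719258]
```

View pics/d2.png

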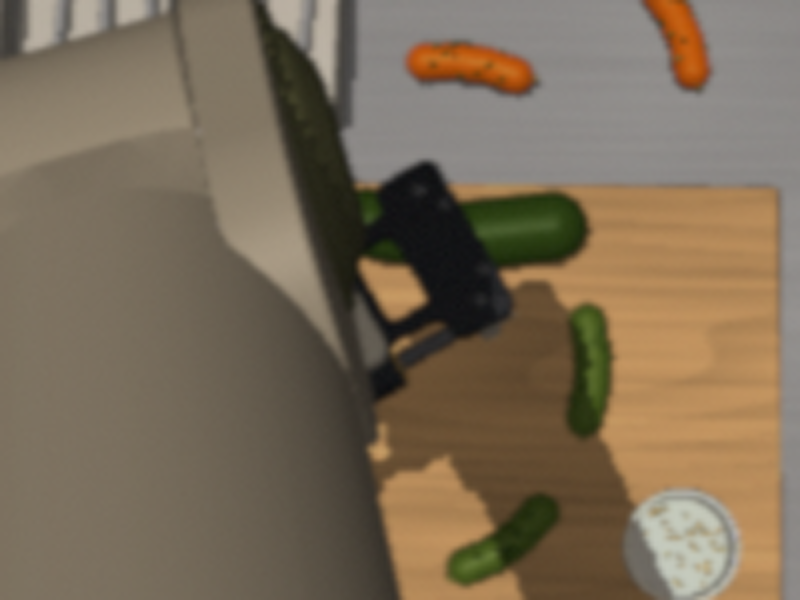

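```bash
python3 -m jog '[[[0,0,0],7],[[0,0,0],7],[[0,0,0],7],[[0,0,0],7],[[0,0,0],7],[[0,0,0],7],[[0,0,0],0]]'
python3 - <<'E'
from h import *
tool((.486,-.382,.28))
E
```

```text
time_s: 15.67
ee_pos: [0.566, 0.09, 0.2785]
eef_rot: [-0.323, -3.125, 0.0]
ft_force: [-0.3, 0.7, -0.6]
finger_gap: 0.0245
t 15.67 pos [0.566  0.09   0.2785] tilt 0.01 xyaw 168.2 jawyaw 78.2 gap 0.0245 F [-0.33  0.75 -0.59] j1,j7 [-0.32  1.15]
shift mm [ -18.3 -478.4   -1.4]
```

```bash
python3 -m jog '[[[-1,-20,0],0],[[-2,-35,0],0],[[-1.5,-41,0],0],[[-1.5,-41,0],0],[[-1.5,-41,0],0],[[-1.5,-41,0],0],[[-1.5,-41,0],0],[[-1.5,-41,0],0],[[-1.5,-41,0],0],[[-1.5,-41,0],0],[[-1.5,-41,0],0],[[-1,-35,0],0],[[0,-19,0],0],[[0,0,0],0],[[0,0,0],0]]'
python3 - <<'E'
from h import *
tool((.486,-.382,.28))
j=(.477,-.371);th=np.linspace(0,2*np.pi,24)
s=shot("scene","e1.png",(110,110,210,190),8)
shot("top","e2.png",(420,180,560,290),5.5)
E
```

```text
time_s: 16.92
ee_pos: [0.4872, -0.3829, 0.2783]
eef_rot: [-0.314, -3.125, -0.0]
ft_force: [1.1, 0.1, -0.4]
finger_gap: 0.0242
t 16.92 pos [ 0.4872 -0.3829  0.2783] tilt 0.03 xyaw 168.5 jawyaw 78.5 gap 0.0242 F [ 1.13  0.05 -0.37] j1,j7 [0.44 2.05]
shift mm [ 1.4  0.6 -1.7]
```

View pics/e1.png

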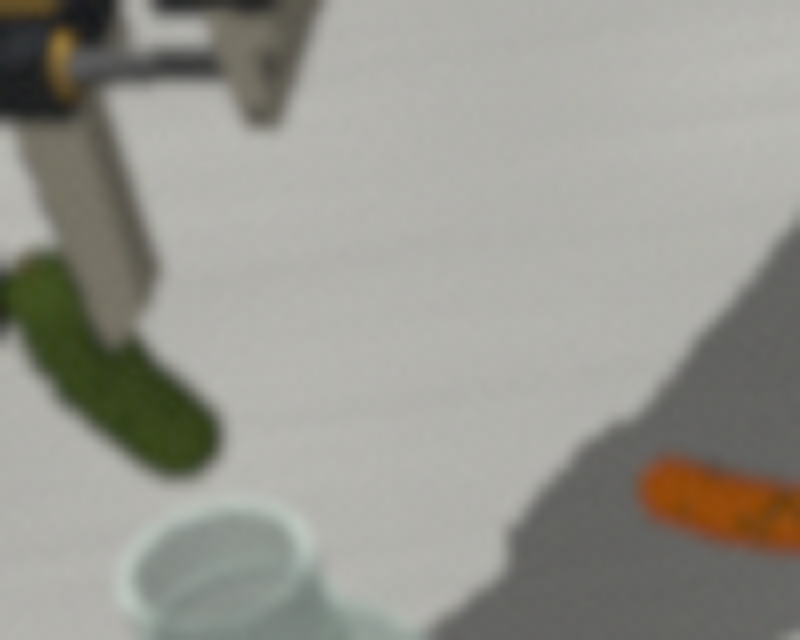

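View pics/e2.png

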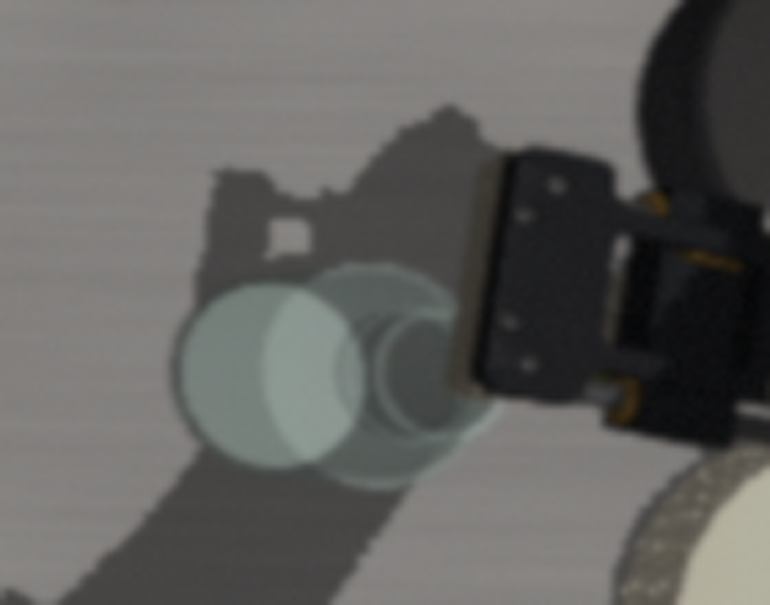

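```bash
python3 - <<'E'
from h import *
from scipy.optimize import brentq
s=env.get_image("scene"); p=env.observe()["ee_pos"]
q=lambda X:((proj(s,X)-[110,110])*8).round(0)
print("TCP",q(p),"+5",q(p+[0,0,.005]),"+15",q(p+[0,0,.015]),"+30",q(p+[0,0,.03]),"-51",q(p+[0,0,-.051]))
u=np.array([115.6,145.6]);t=np.array([133.1,165.])
for dz in (0,.01,.02,.03):
    U=back(s,u,p[2]+dz); print("upper if dz",dz,((U-p)*1000).round(1))
    for zz in np.arange(-.06,0.0,.01):
        T=back(s,t,p[2]+zz); print("   ",zz.round(3),((T-p)*1000).round(1),"L",np.linalg.norm(T-U).round(4))
E
```

```text
TCP [ 64. 324.] +5 [ 57. 309.] +15 [ 43. 279.] +30 [ 23. 232.] -51 [128. 471.]
upper if dz 0 [-17.   -5.3   0. ]
    -0.06 [-19.4  11.1 -60. ] L 0.0623
    -0.05 [ -7.6  14.3 -50. ] L 0.0545
    -0.04 [  4.2  17.5 -40. ] L 0.0507
    -0.03 [ 16.   20.7 -30. ] L 0.0516
    -0.02 [ 27.7  23.9 -20. ] L 0.0571
    -0.01 [ 39.5  27.1 -10. ] L 0.066
upper if dz 0.01 [-4.  -1.5 10. ]
    -0.06 [-19.4  11.1 -60. ] L 0.0728
    -0.05 [ -7.6  14.3 -50. ] L 0.0621
    -0.04 [  4.2  17.5 -40. ] L 0.0541
    -0.03 [ 16.   20.7 -30. ] L 0.0499
    -0.02 [ 27.7  23.9 -20. ] L 0.0506
    -0.01 [ 39.5  27.1 -10. ] L 0.0558
upper if dz 0.02 [ 9.   2.3 20. ]
    -0.06 [-19.4  11.1 -60. ] L 0.0853
    -0.05 [ -7.6  14.3 -50. ] L 0.0729
    -0.04 [  4.2  17.5 -40. ] L 0.0621
    -0.03 [ 16.   20.7 -30. ] L 0.0537
    -0.02 [ 27.7  23.9 -20. ] L 0.0492
    -0.01 [ 39.5  27.1 -10. ] L 0.0495
upper if dz 0.03 [21.9  6.2 30. ]
    -0.06 [-19.4  11.1 -60. ] L 0.0992
    -0.05 [ -7.6  14.3 -50. ] L 0.0857
    -0.04 [  4.2  17.5 -40. ] L 0.0731
    -0.03 [ 16.   20.7 -30. ] L 0.062
    -0.02 [ 27.7  23.9 -20. ] L 0.0534
    -0.01 [ 39.5  27.1 -10. ] L 0.0485
```

The jar view shows the gherkin clearly. It leans about 15–18° along +y (tip (133,165) px), with the mouth below at about (137,182). Aligning the tip over the mouth and lowering to the rim.

```bash
python3 -m jog '[[[6,-2,10],0],[[0,0,20],0],[[0,0,10],0],[[0,0,0],0],[[0,0,0],0]]'
python3 - <<'E'
from h import *
tool((.480,-.385,.238))
s=shot("scene","e3.png",(110,130,190,200),8)
E
```

```text
time_s: 17.48
ee_pos: [0.4821, -0.3817, 0.2385]
eef_rot: [-0.312, -3.125, -0.001]
ft_force: [0.9, 0.1, 0.0]
finger_gap: 0.0242
t 17.48 pos [ 0.4821 -0.3817  0.2385] tilt 0.06 xyaw 168.6 jawyaw 78.6 gap 0.0242 F [0.9  0.13 0.04] j1,j7 [0.45 2.06]
shift mm [ 1.4 -3.6  0.5]
```

View pics/e3.png

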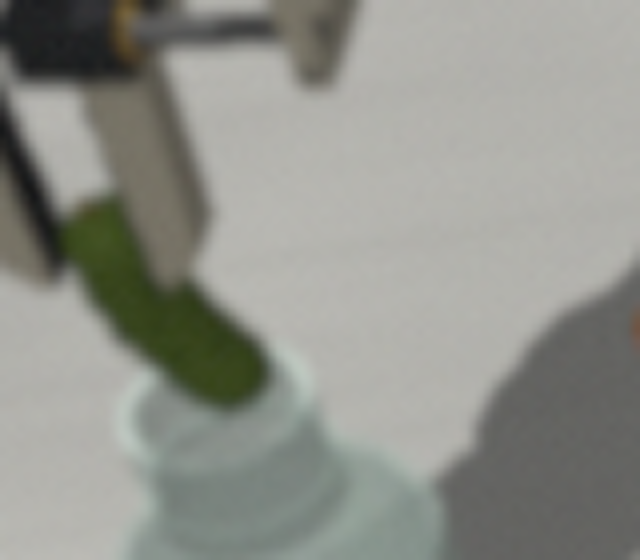

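The tip sits near the centre of the mouth (crop (230,403) against (218,405)). Nudging −y and going in.

```bash
python3 -m jog '[[[0,-4,0],0],[[0,0,8],0],[[0,0,8],0],[[0,0,0],0],[[0,0,0],0]]'
python3 - <<'E'
from h import *
tool((.480,-.385,.238))
s=shot("scene","e4.png",(110,130,190,200),8)
E
```

```text
time_s: 17.95
ee_pos: [0.4805, -0.3864, 0.2219]
eef_rot: [-0.315, -3.125, -0.001]
ft_force: [0.6, 0.9, -0.3]
finger_gap: 0.0244
t 17.95 pos [ 0.4805 -0.3864  0.2219] tilt 0.08 xyaw 168.5 jawyaw 78.5 gap 0.0244 F [ 0.6   0.88 -0.27] j1,j7 [0.46 2.07]
shift mm [  0.8   1.3 -16.1]
```

View pics/e4.png

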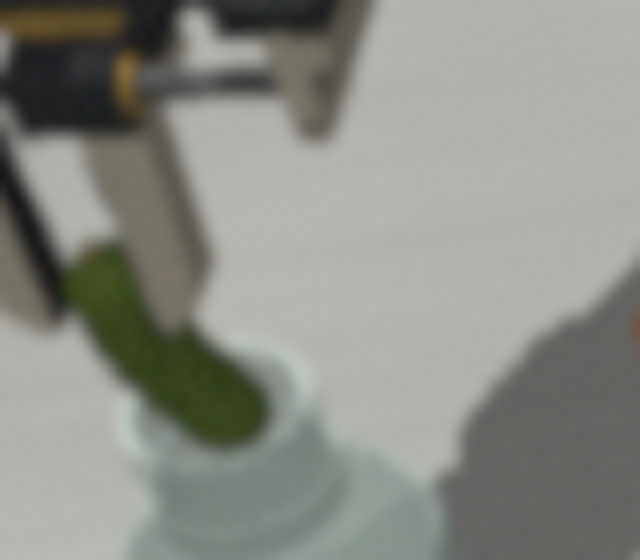

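No contact force, and the tip appears inside the mouth. Continuing.

```bash
python3 -m jog '[[[0,1,6],0],[[0,2,6],0],[[0,2,6],0],[[0,1,6],0],[[0,1,6],0],[[0,0,0],0],[[0,0,0],0]]'
python3 - <<'E'
from h import *
tool((.4785,-.377,.190))
s=shot("scene","e5.png",(100,130,190,210),8)
E
```

```text
time_s: 18.58
ee_pos: [0.4821, -0.3796, 0.1921]
eef_rot: [-0.315, -3.125, -0.001]
ft_force: [0.4, -0.5, -0.9]
finger_gap: 0.0242
t 18.58 pos [ 0.4821 -0.3796  0.1921] tilt 0.05 xyaw 168.5 jawyaw 78.5 gap 0.0242 F [ 0.37 -0.48 -0.87] j1,j7 [0.45 2.07]
shift mm [4.1 1.8 2.1]
```

View pics/e5.png

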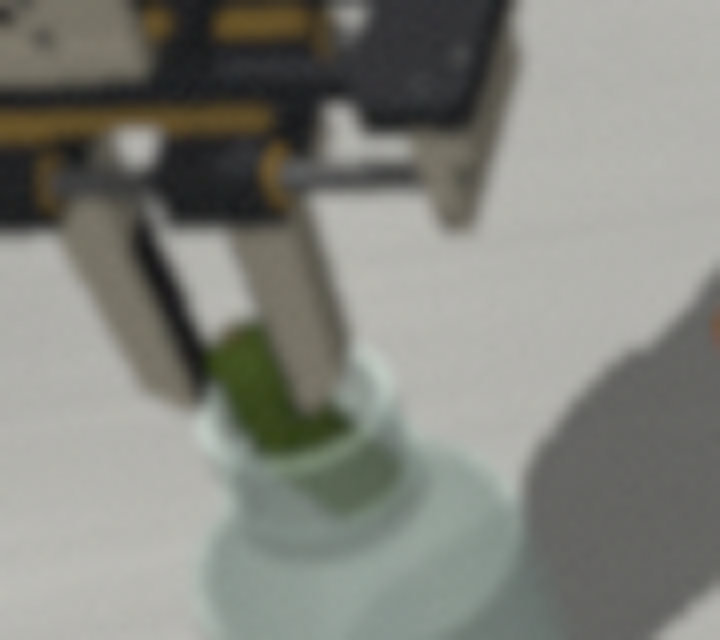

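It is in the neck, visible through the glass at crop (345,490). Releasing and lifting.

```bash
python3 -m jog '[[[0,0,0],0],[[0,0,0],0],[[0,0,0],0],[[0,0,-10],0],[[0,0,-30],0],[[0,0,-30],0],[[0,0,0],0]]' 0.45 3
python3 - <<'E'
from h import *
tool()
s=shot("scene","e6.png",(100,130,200,230),6)
E
```

```text
time_s: 19.22
ee_pos: [0.4842, -0.3817, 0.2688]
eef_rot: [0.315, 3.118, -0.006]
ft_force: [-0.1, 0.0, 1.2]
finger_gap: 0.0511
t 19.22 pos [ 0.4842 -0.3817  0.2688] tilt 0.48 xyaw 168.5 jawyaw 78.5 gap 0.0511 F [-0.08  0.02  1.16] j1,j7 [0.44 2.05]
```

View pics/e6.png

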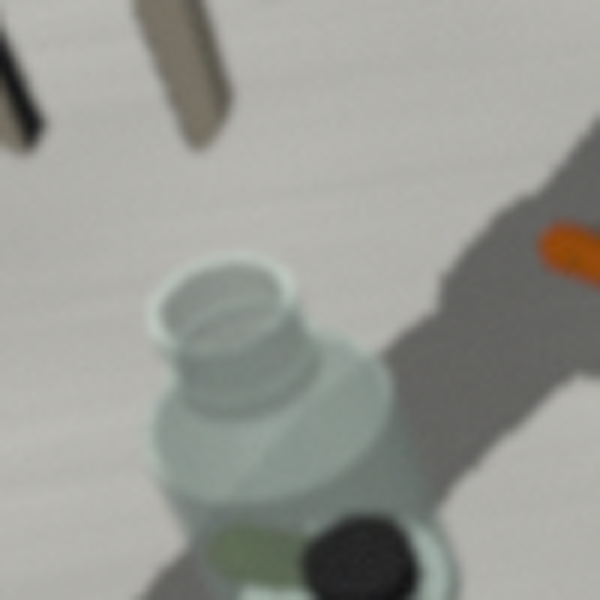

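Gherkin a is inside the jar, at the bottom at about crop (260,555), and the jar hasn't moved. Next, the gherkin at (0.614,−0.056).

```bash
python3 - <<'E'
from h import *
tool((.5805,-.055,.20),90)
E
python3 -m jog '[[[-9,20,0],0],[[-14,30,0],0],[[-16,37,0],0],[[-16,37,0],0],[[-16,37,0],0],[[-16,37,0],0],[[-14,37,10],0],[[-10,30,20],0],[[-4,15,30],0],[[0,0,0],-6],[[0,0,0],-5.5],[[0,0,0],0]]'
python3 - <<'E'
from h import *
green("scene","f1.png")
tool((.5805,-.055,.0215),90)
E
```

```text
t 19.27 pos [ 0.4835 -0.381   0.2665] tilt 0.36 xyaw 168.5 jawyaw 78.5 gap 0.0508 F [ 0.21 -0.38 -0.19] j1,j7 [0.44 2.05]
shift mm [-29.5 339.   65.9]
spin deg -11.531800202089187
time_s: 20.27
ee_pos: [0.6504, -0.1278, 0.2015]
eef_rot: [0.008, -3.14, -0.0]
ft_force: [0.5, -0.7, -0.3]
finger_gap: 0.0514
scene px [302. 204.] c [ 0.5008 -0.0041] yaw -50.3 len 0.0839
scene px [291. 242.] c [ 0.6141 -0.0572] yaw -1.9 len 0.0872
scene px [335. 262.] c [0.6958 0.0304] yaw -89.6 len 0.1648
t 20.32 pos [ 0.6506 -0.1283  0.2021] tilt 0.05 xyaw 179.9 jawyaw 89.9 gap 0.0512 F [-0.29 -0.05 -0.68] j1,j7 [0.05 1.74]
shift mm [ 70.   73.1 180.7]
spin deg -0.0960766469820129
```

View pics/f1.png

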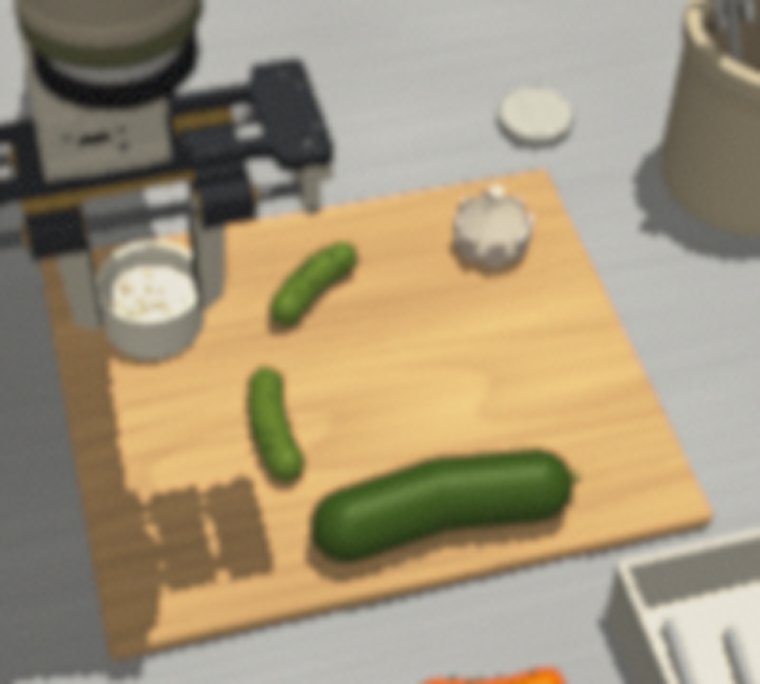

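```bash
python3 -m jog '[[[20,20,0],0],[[28,28,0],0],[[22,25,20],0],[[0,0,40],0],[[0,0,40],0],[[0,0,40],0],[[0,0,28],0],[[0,0,12],0],[[0,0,0],0],[[0,0,0],0]]' 0.45 3
python3 - <<'E'
from h import *
tool((.5805,-.055,.0215),90)
shot("scene","f2.png",(240,170,340,260),6)
E
```

```text
time_s: 21.15
ee_pos: [0.5811, -0.0558, 0.0232]
eef_rot: [-0.004, -3.141, 0.0]
ft_force: [-0.1, 0.1, 0.4]
finger_gap: 0.0515
t 21.15 pos [ 0.5811 -0.0558  0.0232] tilt 0.02 xyaw 179.9 jawyaw 89.9 gap 0.0515 F [-0.15  0.12  0.43] j1,j7 [-0.03  1.65]
shift mm [0.6 0.8 1.7]
spin deg -0.13602582912348282
```

View pics/f2.png

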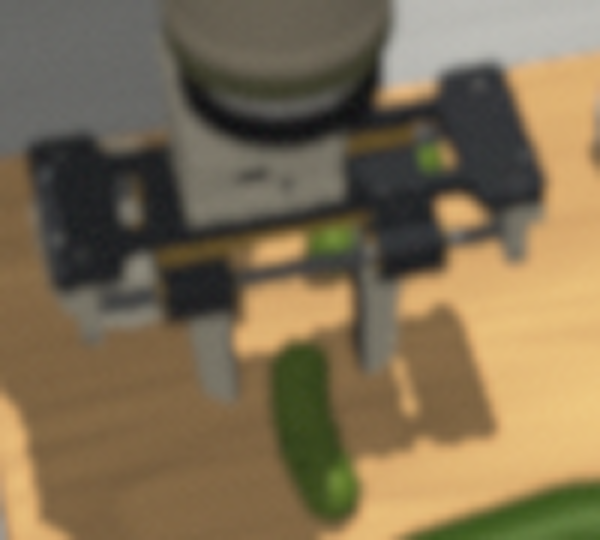

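```bash
python3 -m jog '[[[0,0,0],0],[[0,0,0],0],[[0,0,0],0],[[0,0,0],0],[[0,0,0],0],[[0,0,-41],0],[[0,0,-41],0],[[0,0,-20],0],[[0,0,0],0],[[0,0,0],0]]' 1 3
python3 - <<'E'
from h import *
tool()
s=shot("scene","f3.png",(240,140,340,230),6); p=env.observe()["ee_pos"]
y=0
for f in (0,30,45,60,75,90):
    a=np.radians(f); print(f,((proj(s,p+[.065*np.cos(a)*np.cos(y),.065*np.cos(a)*np.sin(y),.0045-.065*np.sin(a)])-[240,140])*6).round(0),end=' ')
E
```

```text
time_s: 22.03
ee_pos: [0.5815, -0.0553, 0.1259]
eef_rot: [0.0, 3.139, 0.0]
ft_force: [0.8, -0.8, -1.2]
finger_gap: 0.0248
t 22.03 pos [ 0.5815 -0.0553  0.1259] tilt 0.16 xyaw 180.0 jawyaw 90.0 gap 0.0248 F [ 0.76 -0.76 -1.21] j1,j7 [-0.06  1.64]
0 [324. 510.] 30 [321. 546.] 45 [316. 547.] 60 [309. 537.] 75 [301. 517.] 90 [292. 488.]
```

View pics/f3.png

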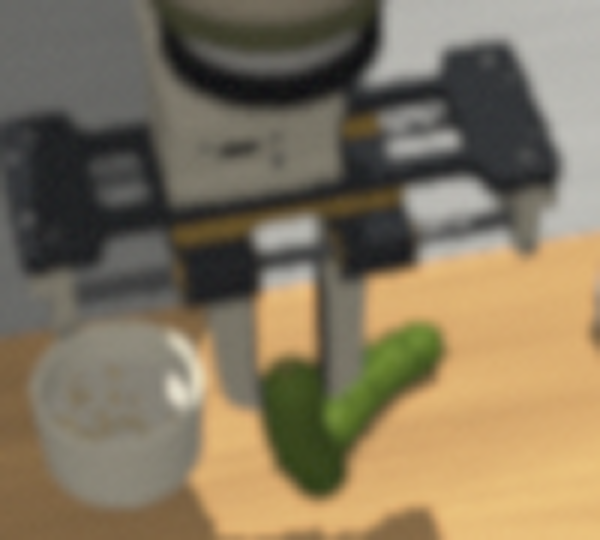

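```bash
cat >> h.py <<'E'
def solve(s,u,t,L):
    p=env.observe()["ee_pos"]
    for dz in (0,.005,.01,.015,.02):
        U=back(s,u,p[2]+dz); print("upper dz",dz,((U-p)*1000).round(1),end=" tips: ")
        for zz in np.arange(-.075,0.03,.0025):
            T=back(s,t,p[2]+zz)
            if abs(np.linalg.norm(T-U)-L)<.002: print(((T-p)*1000).round(0),end=" ")
        print()
E
python3 - <<'E'
from h import *
s=env.get_image("scene")
solve(s,(240+290/6,140+385/6),(240+317/6,140+470/6),.062)
E
```

```text
upper dz 0 [-1.7  1.7 -0. ] tips: [ -9.  12. -63.] [ -7.  12. -60.] [56. -0. 18.] [58. -1. 20.] 
upper dz 0.005 [2.7 0.9 5. ] tips: [ -5.  12. -57.] [ -3.  11. -55.] [60. -1. 23.] [62. -2. 25.] 
upper dz 0.01 [ 7.1  0.1 10. ] tips: [ -1.  11. -53.] [  2.  10. -50.] [64. -2. 28.] 
upper dz 0.015 [11.4 -0.7 15. ] tips: [  4.  10. -47.] [  6.  10. -45.] 
upper dz 0.02 [15.8 -1.4 20. ] tips: [  8.   9. -43.] [ 10.   9. -40.]
```

Excellent: after the lift it hangs almost upright, tip ≈ (−5,+11,−58) mm from the TCP. Tightening and carrying to the jar.

```bash
python3 -m jog '[[[0,0,0],0],[[0,0,-15],0],[[0,0,-35],0],[[0,0,-40],0],[[0,0,-40],0],[[5,-15,-25],0],[[9,-30,-5],0],[[11,-36,0],0],[[11,-36,0],0],[[11,-36,0],0],[[11,-36,0],0],[[11,-36,0],0],[[11,-36,0],0],[[10,-32,0],0],[[7,-23,0],0],[[2.5,-11,0],0],[[0,0,0],0],[[0,0,0],0]]' 1 15
python3 - <<'E'
from h import *
tool((.482,-.382,.28))
s=shot("scene","g1.png",(100,100,200,200),6)
E
```

```text
time_s: 23.63
ee_pos: [0.4815, -0.3814, 0.2836]
eef_rot: [-0.001, -3.14, -0.002]
ft_force: [0.0, 0.3, -1.2]
finger_gap: 0.0241
t 23.63 pos [ 0.4815 -0.3814  0.2836] tilt 0.11 xyaw 180.0 jawyaw 90.0 gap 0.0241 F [ 0.01  0.25 -1.23] j1,j7 [0.45 2.24]
shift mm [-0.5 -0.6  3.6]
```

View pics/g1.png

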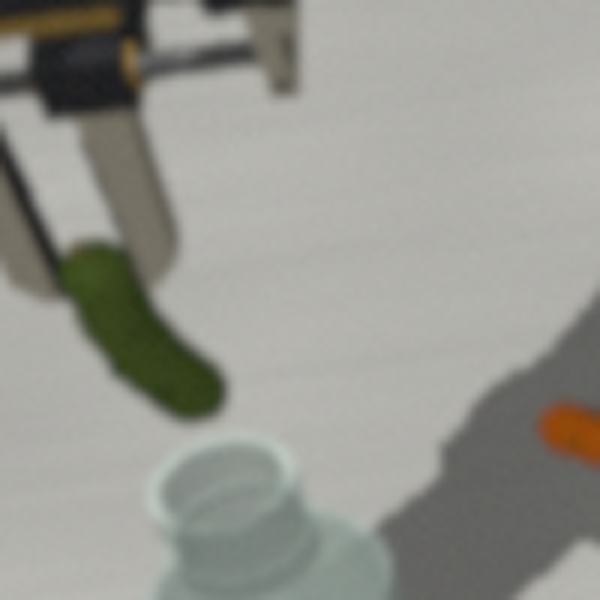

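```bash
python3 - <<'E'
from h import *
s=env.get_image("scene")
solve(s,(100+97/6,100+273/6),(100+192/6,100+387/6),.062)
E
```

```text
upper dz 0 [-3.7 -2.3  0. ] tips: [ -9.  10. -60.] [ 50.  27. -10.] 
upper dz 0.005 [ 2.8 -0.4  5. ] tips: [ -3.  12. -55.] [56. 28. -5.] [59. 29. -2.] 
upper dz 0.01 [ 9.3  1.5 10. ] tips: [  3.  14. -50.] [62. 30.  0.] [65. 31.  3.] 
upper dz 0.015 [15.8  3.4 15. ] tips: [  9.  15. -45.] [68. 31.  5.] [71. 32.  8.] 
upper dz 0.02 [22.3  5.3 20. ] tips: [ 15.  17. -40.] [77. 34. 13.]
```

```bash
python3 -m jog '[[[0,0,15],0],[[0,0,20],0],[[0,0,10],0],[[0,0,5],0],[[0,0,0],0],[[0,0,0],0]]'
python3 - <<'E'
from h import *
tool()
s=shot("scene","g2.png",(100,130,190,210),8)
E
```

```text
time_s: 24.23
ee_pos: [0.4818, -0.3819, 0.235]
eef_rot: [-0.001, 3.141, 0.0]
ft_force: [-0.3, -0.8, -0.5]
finger_gap: 0.0241
t 24.23 pos [ 0.4818 -0.3819  0.235 ] tilt 0.01 xyaw -180.0 jawyaw 90.0 gap 0.0241 F [-0.35 -0.85 -0.46] j1,j7 [0.46 2.25]
```

View pics/g2.png

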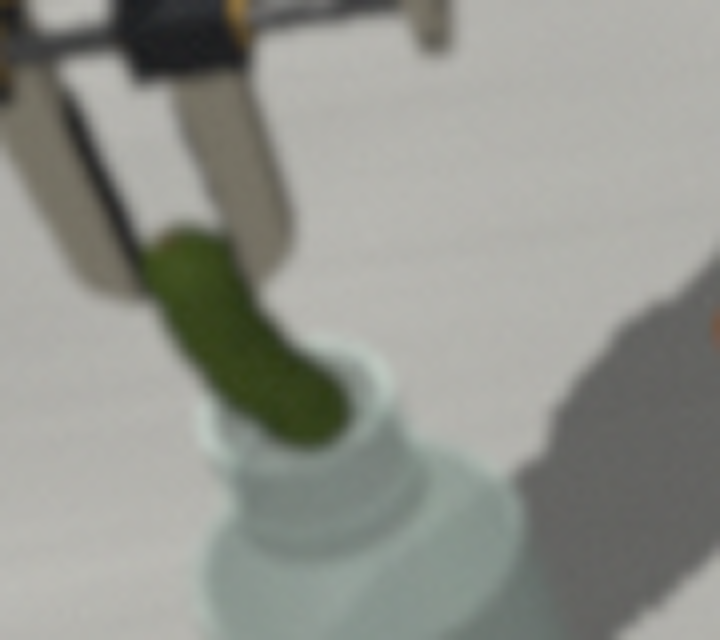

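Tip inside the mouth, no contact. Continuing down, then releasing.

```bash
python3 -m jog '[[[0,0,7],0],[[0,1,7],0],[[0,2,7],0],[[1,2,7],0],[[0,1,7],0],[[0,0,7],0],[[0,0,0],0],[[0,0,0],0]]'
python3 - <<'E'
from h import *
tool()
s=shot("scene","g3.png",(100,130,190,210),8)
E
```

```text
time_s: 24.95
ee_pos: [0.4801, -0.3763, 0.1921]
eef_rot: [-0.001, -3.141, -0.001]
ft_force: [-0.9, 0.9, -0.4]
finger_gap: 0.0243
t 24.95 pos [ 0.4801 -0.3763  0.1921] tilt 0.06 xyaw 180.0 jawyaw 90.0 gap 0.0243 F [-0.93  0.87 -0.38] j1,j7 [0.46 2.26]
```

View pics/g3.png

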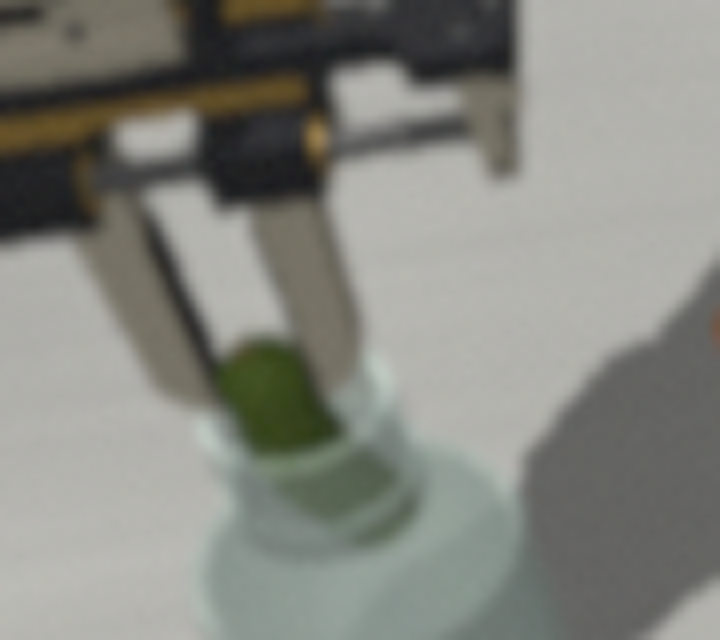

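```bash
python3 -m jog '[[[0,0,0],0],[[0,0,0],0],[[0,0,0],0],[[0,0,-10],0],[[0,0,-30],0],[[0,0,-30],0],[[0,0,0],0]]' 0.45 3
python3 - <<'E'
from h import *
s=shot("scene","g4.png",(100,130,200,230),6)
green("scene","g5.png")
tool((.484,.020,.15),37)
tool((.5215,-.029,.15),37)
E
```

```text
time_s: 25.58
ee_pos: [0.4822, -0.3782, 0.2689]
eef_rot: [0.001, 3.135, -0.007]
ft_force: [0.4, -0.3, 0.9]
finger_gap: 0.0512
scene px [302. 204.] c [ 0.501  -0.0041] yaw -50.2 len 0.0825
scene px [335. 262.] c [0.6958 0.0303] yaw -89.6 len 0.1635
t 25.68 pos [ 0.4808 -0.3768  0.2646] tilt 0.2 xyaw 180.0 jawyaw 90.0 gap 0.0513 F [0.64 0.34 0.27] j1,j7 [0.44 2.24]
shift mm [ -2.7 397.  113.9]
spin deg 52.98093646570109
t 25.68 pos [ 0.4808 -0.3768  0.2646] tilt 0.2 xyaw 180.0 jawyaw 90.0 gap 0.0513 F [0.64 0.34 0.27] j1,j7 [0.44 2.24]
shift mm [-40.2 348.  114.1]
spin deg 52.98093646570109
```

View pics/g4.png

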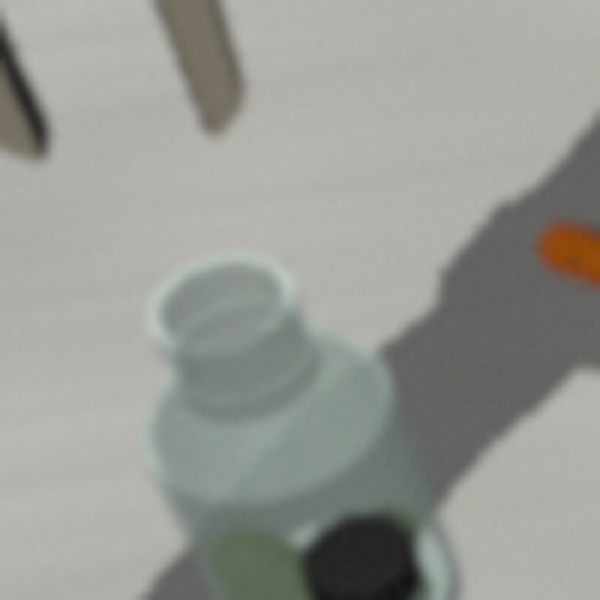

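View pics/g5.png

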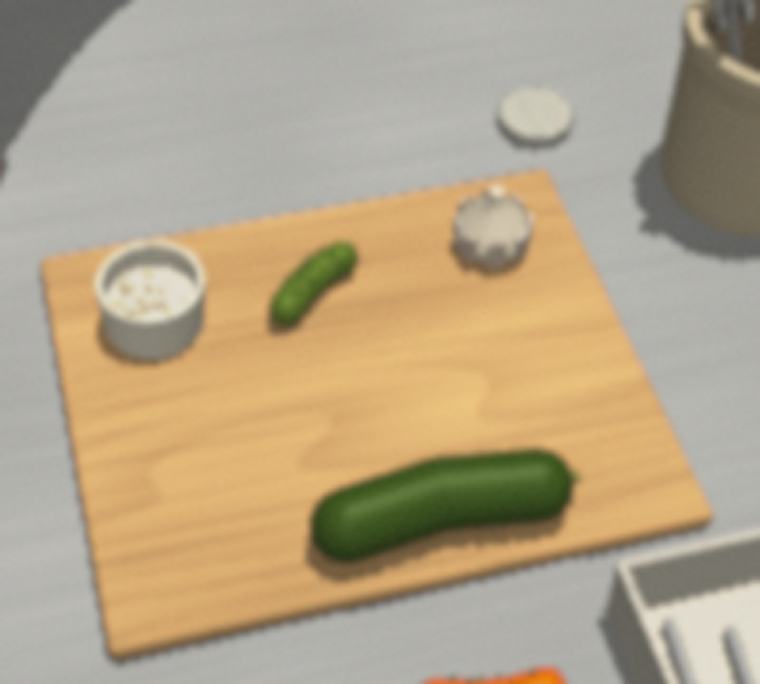

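Both gherkins are inside and the board is otherwise undisturbed. Going for the third (c5-type crop (313,285), green, on the board).

```bash
python3 -m jog '[[[0,20,0],0],[[0,35,0],0],[[0,41,0],0],[[0,41,0],0],[[0,41,0],0],[[0,41,0],0],[[0,41,0],0],[[0,41,0],0],[[-1,41,0],0],[[0,35,0],0],[[0,21,0],0],[[0,0,20],7],[[0,0,25],7],[[0,0,25],7],[[0,0,25],7],[[0,0,25],7],[[0,0,25],7],[[0,0,20],7],[[0,0,10],2.5],[[0,0,0],0]]'
python3 - <<'E'
from h import *
green("scene","h1.png",(250,150,370,240),6)
tool((.482,.0215,.0215),38.5)
E
```

```text
time_s: 27.35
ee_pos: [0.4799, 0.0216, 0.0855]
eef_rot: [-1.364, -2.826, 0.004]
ft_force: [0.4, 0.0, -0.9]
finger_gap: 0.051
scene px [301. 204.] c [ 0.5021 -0.0053] yaw -51.5 len 0.0809
scene px [335. 262.] c [0.6957 0.0304] yaw -89.6 len 0.1648
t 27.4 pos [0.4806 0.0217 0.0868] tilt 0.16 xyaw 128.7 jawyaw 38.7 gap 0.0512 F [-0.55  0.09  0.51] j1,j7 [-0.3   0.82]
shift mm [-1.1  1.2 65.3]
spin deg 0.15124970230614565
```

View pics/h1.png

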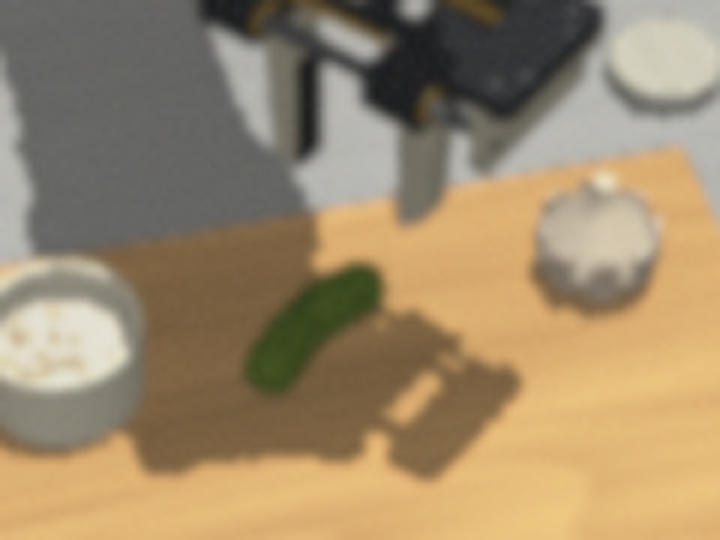

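```bash
python3 -m jog '[[[-1,1,25],0],[[0,0,28],0],[[0,0,11],0],[[0,0,0],0],[[0,0,0],0]]'
python3 -m jog '[[[0,0,0],0],[[0,0,0],0],[[0,0,0],0],[[0,0,0],0],[[0,0,0],0],[[0,0,-41],0],[[0,0,-41],0],[[0,0,-20],0],[[0,0,0],0],[[0,0,0],0]]' 1 3
python3 - <<'E'
from h import *
tool()
s=shot("scene","h2.png",(250,110,370,200),6); p=env.observe()["ee_pos"]
y=np.radians(-51.5)
for f in (0,30,45,60,75,90,105):
    a=np.radians(f); print(f,((proj(s,p+[.0615*np.cos(a)*np.cos(y),.0615*np.cos(a)*np.sin(y),.0045-.0615*np.sin(a)])-[250,110])*6).round(0),end=' ')
E
```

```text
time_s: 27.82
ee_pos: [0.483, 0.0214, 0.0244]
eef_rot: [-1.363, -2.83, -0.001]
ft_force: [-0.5, 0.2, 1.0]
finger_gap: 0.0511
time_s: 28.65
ee_pos: [0.4834, 0.0219, 0.1267]
eef_rot: [1.363, 2.828, 0.003]
ft_force: [-0.6, 1.2, -1.3]
finger_gap: 0.025
t 28.65 pos [0.4834 0.0219 0.1267] tilt 0.17 xyaw 128.5 jawyaw 38.5 gap 0.025 F [-0.61  1.24 -1.3 ] j1,j7 [-0.35  0.8 ]
0 [265. 437.] 30 [279. 479.] 45 [295. 486.] 60 [314. 485.] 75 [335. 474.] 90 [357. 457.] 105 [380. 432.]
```

View pics/h2.png

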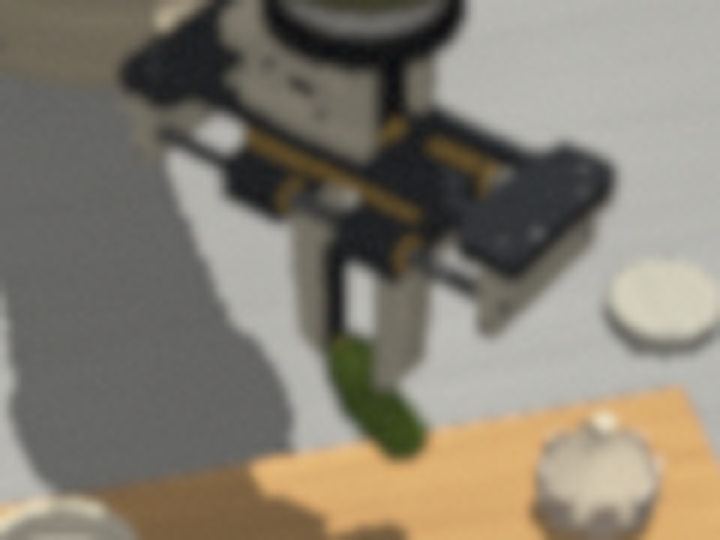

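```bash
python3 - <<'E'
from h import *
s=shot("scene","h3.png",(295,155,335,190),16)
print("TCP",(proj(s,env.observe()["ee_pos"])-[295,155])*16)
solve(s,(250+352/6,110+365/6),(250+402/6,110+435/6),.059)
E
```

```text
TCP [233.73222018 243.44635892]
upper dz 0 [ 1.6 -2.8 -0. ] tips: [ -6.  22. -55.] [ -4.  21. -53.] [58.  3. 13.] [60.  3. 15.] 
upper dz 0.005 [ 6.6 -4.1  5. ] tips: [ -1.  20. -50.] [  1.  20. -48.] [62.  2. 18.] [65.  1. 20.] 
upper dz 0.01 [11.6 -5.4 10. ] tips: [  3.  19. -45.] [  6.  18. -42.] [67.  1. 23.] [69. -0. 25.] 
upper dz 0.015 [16.7 -6.7 15. ] tips: [  8.  18. -40.] [ 10.  17. -38.] 
upper dz 0.02 [21.7 -8.  20. ] tips: [ 13.  16. -35.] [ 15.  16. -32.]
```

View pics/h3.png

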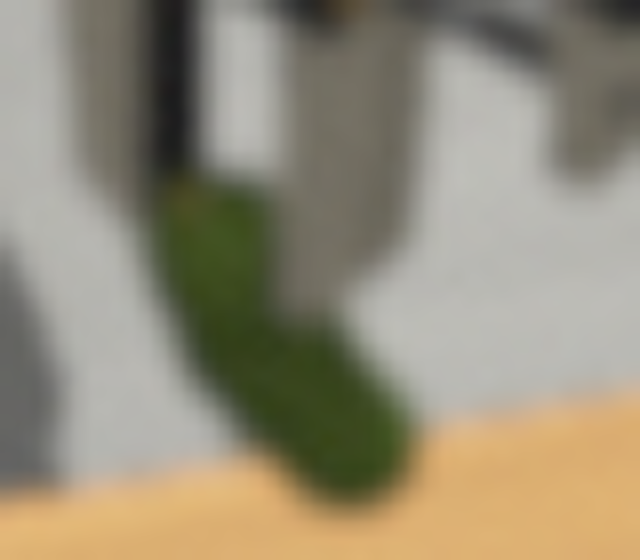

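The third swung about 20° past upright (tip ≈ (−3,+20,−51) mm from TCP). Lifting, then a small corrective jerk.

```bash
python3 -m jog '[[[0,0,-10],0],[[0,0,-25],0],[[0,0,-25],0],[[0,0,-10],0],[[-7,0,0],0],[[-14,0,0],0],[[-21,0,0],0],[[-28,0,0],0],[[28,0,0],0],[[20,0,0],0],[[13,0,0],0],[[7,0,0],0],[[2,0,0],0],[[0,0,0],0]]' 1 3
python3 - <<'E'
from h import *
tool()
s=shot("scene","h4.png",(290,125,340,165),15)
print("TCP",(proj(s,env.observe()["ee_pos"])-[290,125])*15)
E
```

```text
time_s: 29.92
ee_pos: [0.4828, 0.0218, 0.1952]
eef_rot: [-1.363, -2.83, 0.001]
ft_force: [0.2, -0.9, -0.7]
finger_gap: 0.0242
t 29.92 pos [0.4828 0.0218 0.1952] tilt 0.03 xyaw 128.6 jawyaw 38.6 gap 0.0242 F [ 0.15 -0.94 -0.75] j1,j7 [-0.42  0.74]
TCP [295.90117949 358.40440349]
```

View pics/h4.png

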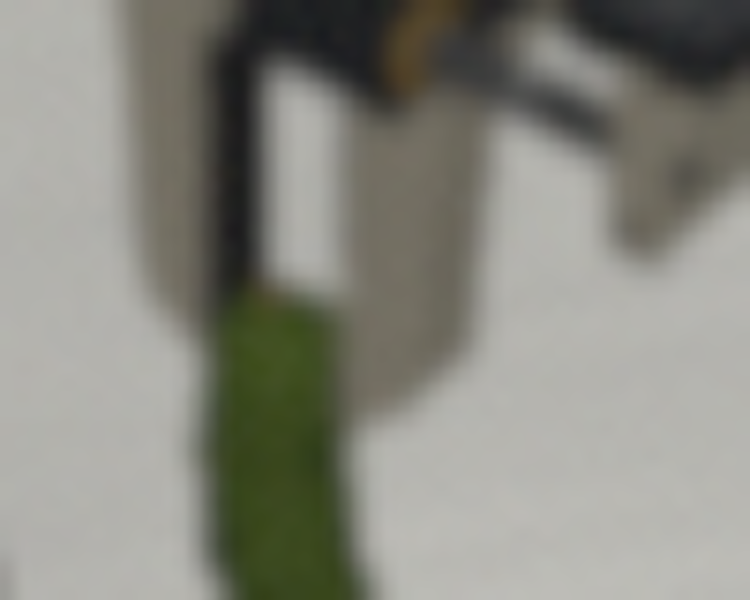

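```bash
python3 -m jog '[[[0,0,-5],0],[[0,0,0],0]]' 1 12
python3 - <<'E'
from h import *
tool()
s=shot("scene","h5.png",(290,130,340,180),11)
print("TCP",(proj(s,env.observe()["ee_pos"])-[290,130])*11)
E
```

```text
time_s: 30.13
ee_pos: [0.4836, 0.021, 0.2014]
eef_rot: [1.366, 2.828, 0.001]
ft_force: [-0.2, -0.4, -0.4]
finger_gap: 0.0245
t 30.13 pos [0.4836 0.021  0.2014] tilt 0.07 xyaw 128.5 jawyaw 38.5 gap 0.0245 F [-0.15 -0.41 -0.37] j1,j7 [-0.42  0.73]
TCP [216.06699967 188.50475208]
```

View pics/h5.png

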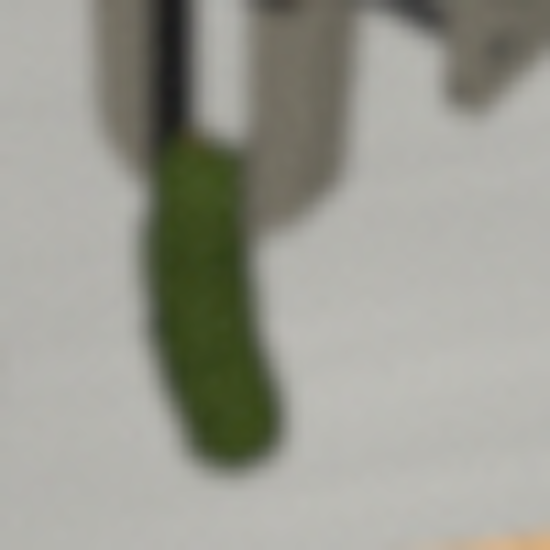

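```bash
python3 - <<'E'
from h import *
s=env.get_image("scene")
solve(s,(290+200/11,130+192/11),(290+233/11,130+418/11),.059)
E
```

```text
upper dz 0 [ 0.3 -3.6 -0. ] tips: [  8.   2. -60.] [ 11.   1. -57.] [ 57. -11. -13.] [ 59. -12. -10.] 
upper dz 0.005 [ 5.9 -5.1  5. ] tips: [ 14.   1. -55.] [ 16.  -0. -53.] [ 62. -12.  -7.] [ 64. -13.  -5.] 
upper dz 0.01 [11.5 -6.5 10. ] tips: [ 19.  -1. -50.] [ 21.  -1. -47.] [ 67. -14.  -3.] [ 70. -14.   0.] 
upper dz 0.015 [17.1 -7.9 15. ] tips: [ 24.  -2. -45.] [ 26.  -3. -43.] [ 75. -16.   5.] 
upper dz 0.02 [22.8 -9.4 20. ] tips: [ 29.  -3. -40.] [ 31.  -4. -37.] [ 80. -17.  10.] [ 82. -18.  13.]
```

Now about 10° off vertical, tip ≈ (+10,+1.5,−58) mm. Carrying it to the jar.

```bash
python3 -m jog '[[[0,0,-15],0],[[0,0,-35],0],[[-6,-5,-25],0],[[-18,-16,-5],0],[[-28,-24,0],0],[[-30,-26,0],0],[[-30,-26,0],0],[[-30,-26,0],0],[[-30,-26,0],0],[[-30,-26,0],0],[[-30,-26,0],0],[[-30,-26,0],0],[[-22,-18,0],0],[[-10,-9,0],0],[[-3.5,0,0],0],[[0,0,0],0],[[0,0,0],0]]' 1 15
python3 - <<'E'
from h import *
tool((.467,-.3725,.28))
s=shot("scene","i1.png",(100,100,200,200),6)
E
```

```text
time_s: 31.65
ee_pos: [0.4697, -0.3677, 0.2803]
eef_rot: [-1.363, -2.83, -0.002]
ft_force: [-0.1, 0.8, -0.6]
finger_gap: 0.0238
t 31.65 pos [ 0.4697 -0.3677  0.2803] tilt 0.07 xyaw 128.6 jawyaw 38.6 gap 0.0238 F [-0.07  0.84 -0.61] j1,j7 [0.23 1.49]
shift mm [-2.1 -5.1  0.3]
```

View pics/i1.png

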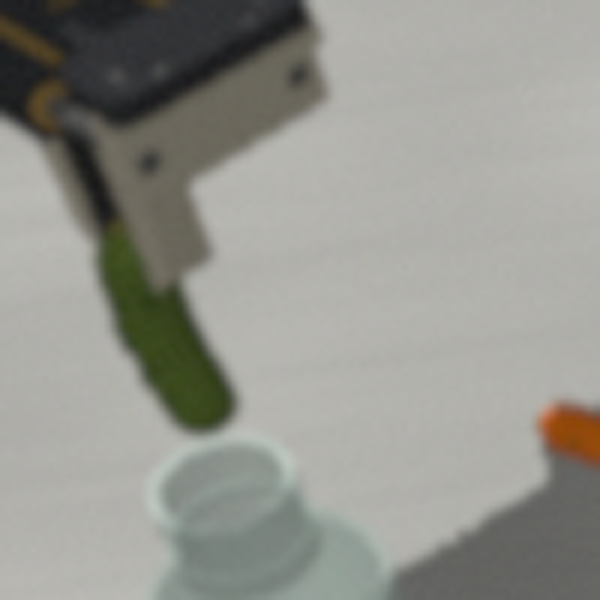

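```bash
python3 - <<'E'
from h import *
s=env.get_image("scene")
solve(s,(100+125/6,100+257/6),(100+205/6,100+400/6),.059)
E
python3 -m jog '[[[-2,-5,10],0],[[0,0,20],0],[[0,0,10],0],[[0,0,0],0],[[0,0,0],0]]'
python3 - <<'E'
from h import *
tool((.467,-.3725,.24))
s=shot("scene","i2.png",(100,130,190,210),8)
E
```

```text
upper dz 0 [-2.1 -7.7  0. ] tips: [ 11.   2. -58.] [ 14.   3. -55.] [ 43.  11. -30.] [ 46.  11. -28.] [ 49.  12. -25.] 
upper dz 0.005 [ 4.4 -5.9  5. ] tips: [ 16.   3. -52.] [ 19.   4. -50.] [ 52.  13. -22.] [ 54.  14. -20.] 
upper dz 0.01 [11. -4. 10.] tips: [ 22.   5. -48.] [ 25.   6. -45.] [ 57.  15. -18.] [ 60.  15. -15.] [ 63.  16. -12.] 
upper dz 0.015 [17.6 -2.2 15. ] tips: [ 28.   7. -42.] [ 31.   7. -40.] [ 66.  17. -10.] [69. 18. -8.] 
upper dz 0.02 [24.1 -0.4 20. ] tips: [ 31.   7. -40.] [ 34.   8. -38.] [ 37.   9. -35.] [72. 18. -5.] [75. 19. -2.] [78. 20.  0.] 
time_s: 32.17
ee_pos: [0.4663, -0.3735, 0.2401]
eef_rot: [-1.364, -2.828, -0.0]
ft_force: [-0.5, 0.3, 0.0]
finger_gap: 0.024
t 32.17 pos [ 0.4663 -0.3735  0.2401] tilt 0.09 xyaw 128.5 jawyaw 38.5 gap 0.024 F [-0.52  0.35  0.01] j1,j7 [0.26 1.53]
shift mm [0.4 1.2 0.1]
```

View pics/i2.png

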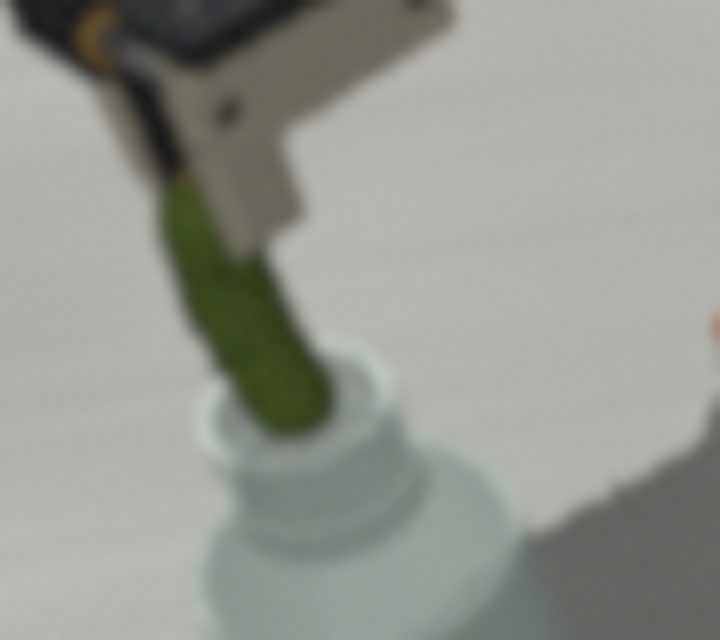

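Tip centred in the mouth (crop (293,415)). Continuing down.

```bash
python3 -m jog '[[[0,0,8],0],[[0,0,8],0],[[0,2,8],0],[[-1,2,8],0],[[0,1,8],0],[[0,0,8],0],[[0,0,0],0],[[0,0,0],0]]'
python3 - <<'E'
from h import *
tool((.471,-.371,.192))
s=shot("scene","i3.png",(100,130,190,210),8)
E
```

```text
time_s: 32.88
ee_pos: [0.4707, -0.3717, 0.192]
eef_rot: [-1.365, -2.828, 0.0]
ft_force: [0.1, 0.3, -1.3]
finger_gap: 0.0241
t 32.88 pos [ 0.4707 -0.3717  0.192 ] tilt 0.07 xyaw 128.5 jawyaw 38.5 gap 0.0241 F [ 0.06  0.27 -1.26] j1,j7 [0.28 1.56]
shift mm [0.4 0.7 0. ]
```

View pics/i3.png

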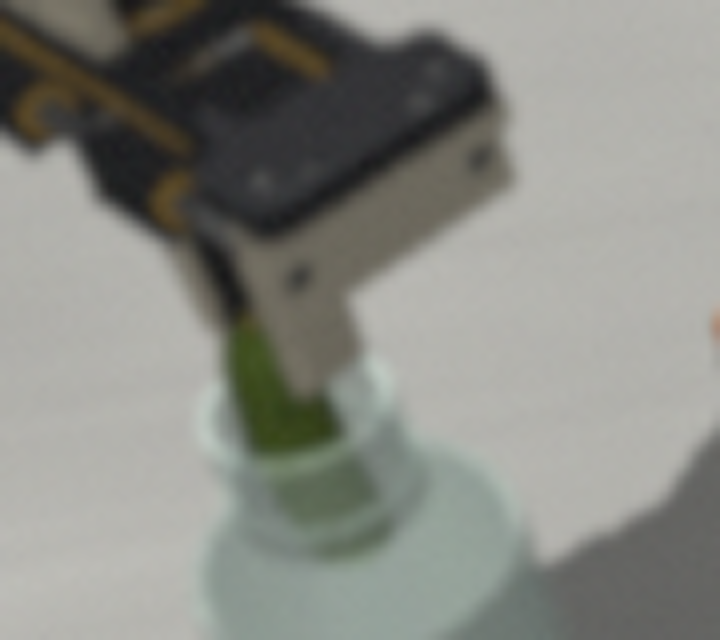

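```bash
python3 -m jog '[[[0,0,0],0],[[0,0,0],0],[[0,0,0],0],[[0,0,-10],0],[[0,0,-30],0],[[0,0,-40],0],[[0,0,-40],0],[[20,0,0],0],[[40,0,0],0],[[40,0,0],0],[[30,0,0],0],[[0,0,0],0],[[0,0,0],0],[[0,0,0],0],[[0,0,0],0]]' 0.45 3
python3 - <<'E'
from h import *
tool()
s=shot("scene","j1.png",(90,130,210,240),5)
shot("top","j2.png",(400,180,540,290),5)
shot("scene","j3.png")
E
```

```text
time_s: 34.18
ee_pos: [0.391, -0.2709, 0.3132]
eef_rot: [1.365, 2.828, -0.001]
ft_force: [0.1, -0.5, 0.2]
finger_gap: 0.0512
t 34.18 pos [ 0.391  -0.2709  0.3132] tilt 0.08 xyaw 128.5 jawyaw 38.5 gap 0.0512 F [ 0.12 -0.51  0.2 ] j1,j7 [0.07 1.31]
```

View pics/j1.png

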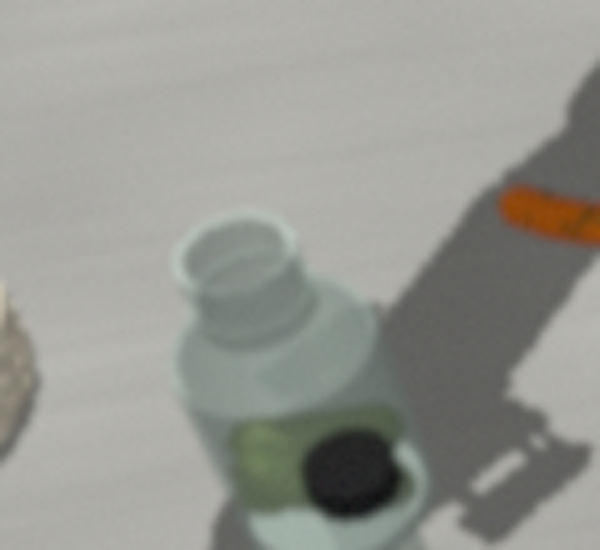

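View pics/j2.png

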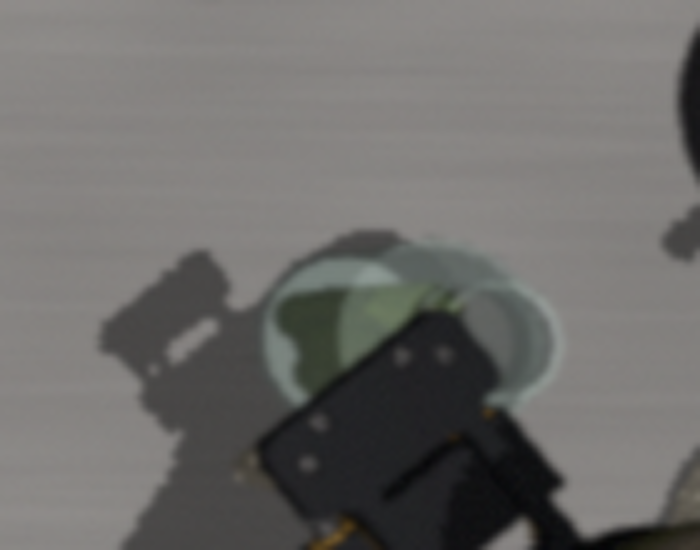

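View pics/j3.png

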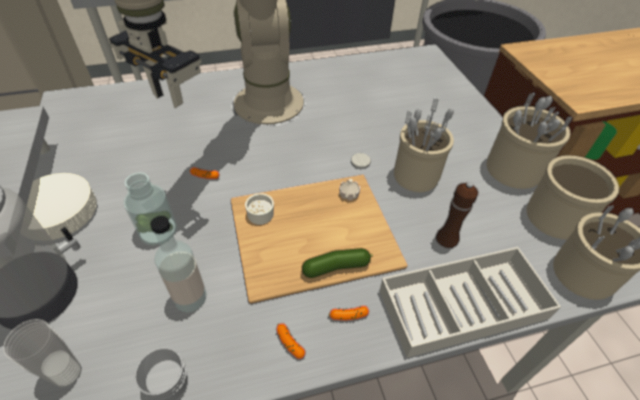

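All three are inside: the neck is clear, the green is at the jar bottom, and the board holds only the cucumber, garlic and ramekin. A difference check against the first picture, then hand in.

```bash
python3 - <<'E'
from h import *
a=pickle.load(open("scene.pkl","rb"))["pixels"]; b=env.get_image("scene")["pixels"]
hs=lambda x:cv2.cvtColor(x[:,:,::-1].copy(),cv2.COLOR_BGR2GRAY).astype(float)
for n,(x0,y0,x1,y1) in dict(jarneck=(120,170,165,200),vinegar=(150,235,205,310),cuc=(300,245,375,280),garlic=(335,175,362,203),ramekin=(243,190,276,225),lid=(348,150,373,170),mill=(435,180,480,250)).items():
    t=hs(a)[y0:y1,x0:x1].astype(np.float32);u=hs(b)[y0:y1,x0:x1].astype(np.float32)
    print(n,"shift px",np.round(cv2.phaseCorrelate(t,u)[0],2),"meandiff",np.abs(t-u).mean().round(1))
print(env.observe()["time_s"]); env.hand_in()
E
```

```text
jarneck shift px [ 0.51 -0.03] meandiff 2.0
vinegar shift px [-0.01  0.58] meandiff 1.4
cuc shift px [ 0.52 -0.06] meandiff 1.5
garlic shift px [0.66 0.2 ] meandiff 1.0
ramekin shift px [ 0.03 -0.02] meandiff 0.9
lid shift px [ 0.36 -0.01] meandiff 1.0
mill shift px [ 0.51 -0.02] meandiff 1.1
34.3833
the job is handed in; nothing more can be done
```

All three gherkins are inside the jar, and I handed the job in at 34.4 s of the 72 s allowed. I gripped each one near an end at 3 N and lifted fast so it swung down to hang end-on. I then tightened the grip, fed it through the neck and let go.

- **Last checks:** The final pictures show the neck empty and the gherkins at the bottom of the jar. The jar is upright where it stood and the gripper is clear of everything. The picture check found the jar, vinegar, cucumber, garlic, ramekin, lid and mill all within about 0.7 px of their first image, roughly 1–2 mm and about the noise of that check.
- **What went wrong:** The first gherkin slipped out of the fingers twice. Once it dropped a short way when I eased the grip, and once it slipped out while I was bouncing the arm. Both times it landed on the board, clear of the other things, and I picked it up again. The first and third gherkins also swung about 20° past upright and needed a corrective jerk before they would go in.

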